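# Fill the bottle lane and square the row with the treadle

## Robot

A 7-joint arm with a two-finger parallel gripper is mounted at the origin on the work surface. World frame = base frame: x ahead of the robot, y to its left, z up, the work surface at z = 0. Lengths are in mm, angles in rad, forces in N, time in s.
With the tool pointing down it reaches from about 400 to 850 mm from the base axis. Payload 4.5 kg.
Tool frame: the origin (TCP) lies at the very end of the fingers, on their centre line; the grasp point (between the pads) lies 19 mm behind it; z points along the fingers, x is the direction in which the jaws open and shut, and the axes are right-handed (so a half turn about z gives the same grasp; the last joint's range is limited). The gripper opens to 85 mm and grips with 20 to 120 N. Pads are 22 mm wide; open, the fingers measure 114 mm over their backs; the gripper's body (76 mm by 85 mm) begins 54 mm behind the grasp point. The pads swing forward as they close: fully open they stand 13 mm farther back than shut.
Start: joints at [-1.27, 0.689, -0.195, 1.565, 0.157, 0.902, -0.215], TCP at [164.758, 602.917, 231.317] pointing down, gripper open.
Joint ranges: [-3.01, 3.01], [-0.46, 2.08], [-1.47, 1.51], [0.13, 2.56], [-1, 4.14], [0.04, 2.09], [-2.66, 2.66]. Speed limits (rad/s): [2.57, 2.57, 3.14, 3.14, 3.14, 3.14, 3.14].

## Interface

Orientations are given as a rotation vector (axis times angle).
In Python, from plant import monitor, eyes, finish_job gives the robot as it stands.
- The arm moves only by the shell command python3 -m crank 'ROWS' [FORCE]. ROWS is a JSON object of lists of equal length, an entry for each row: "claw": the finger opening in mm, from 0 to 85.4; "translation": the shift along the world's x, y, z in mm, a list of three; "turn": the turn, a rotation vector about the world's x, y, z in degrees, a list of three. In form: {"claw": [claw, ...], "translation": [[dx, dy, dz], ...], "turn": [[wx, wy, wz], ...]}. A call has 1 to 20 rows; each row shifts and turns the pose as measured when the row begins; what a row does not reach is not made up. A row lasts 1/8 s, in which the tool goes at most 62.5 mm and 10.7 degrees, less where a joint would pass 70% of its speed; a pose out of reach is approached as far as the arm can. A call with a gripper value outside its range is refused whole. The fingers move at their own pace and stop on an object; FORCE is the grip in N (left out, the last holds). Time passes only in rows, so rows that do not move let the fingers close. It gives the time, the measured TCP pose, the force and the opening at its end, in the units of the state.
- monitor.read_state(): the state, without advancing time (a new reading comes with each control period).
- eyes.read_camera(name): name is "side" or "top" or "wrist"; returns a dict with "img" (384x512x3 uint8, red, green, blue), "z_map" (384x512 float32, mm along the optical axis (not along the pixel's ray), 0 where there is no reading), "fovy" (degrees; the focal length in pixels is half the picture's height over the tangent of half this angle, whatever the lens; pixels are square), "cx", "cy" (the principal point, pixels), "extrinsics" (4x4, takes a point from camera to world coordinates); the wrist camera has in their place "mount" (4x4, takes a point from camera to tool coordinates, whose origin is the TCP and whose axes are the tool frame's). Camera axes: x right, y up, looking along -z (the intrinsics and any distortion apply to the point x, -y, -z); pixel columns grow to the right and rows downward; lengths in mm; the calibration is good to about 2 mm. A picture is of the moment at which its call begins: read the wrist's pose just before it.
- finish_job(): hands the job in, once; it reports no verdict.
The state is a dict: "time_s": time; "joint_positions": joint angles; "qvel": joint speeds; "tau": joint torques, N m; "ee_pos": TCP position; "tool_rot": TCP orientation; "contact_force": force on the tool from outside, world axes, zero at the start; "torque": the same for the moment, N m; "opening": finger opening in mm.
Only numpy, scipy, OpenCV 4.12 (cv2) and the standard library are available. Lean on these libraries where they do the work, as an engineer would, in place of code of your own. Each camera call takes 0.05 s, during which the arm holds its last target.

## Task

Fill the dressing-bottle lane of the shoe machine: some bottles have tipped over in the lane and on the bench, and one spare stands in the tub under its loose cover. Stand every bottle upright, cap up, in one row on the floor of the lane and set the cover back on the tub; once the row is complete, press the treadle right down to its stop and hold it a second so that the bar squares the row against the fence, then let it spring up. Leave the tack tray, shoe last and hammer alone.

Things in the scene. Friction and masses are not known exactly. Their poses are not given: they have to be found in the camera images.
- bottle1: square white bottle, black screw cap, 42 x 42 mm, 92 mm tall (body to 68 mm, cap 26 mm diameter from 72 mm up), 0.13 to 0.25 kg; origin at the centre of its underside, z from underside to cap, x and y square to its sides. Stands in the right part of the lane at the start
- bottle2: square white bottle, black screw cap, 42 x 42 mm, 92 mm tall (body to 68 mm, cap 26 mm diameter from 72 mm up), 0.13 to 0.25 kg; origin at the centre of its underside, z from underside to cap, x and y square to its sides. Has tipped over inside the left part of the lane, cap roughly to the right; may be absent
- bottle3: square white bottle, black screw cap, 42 x 42 mm, 92 mm tall (body to 68 mm, cap 26 mm diameter from 72 mm up), 0.13 to 0.25 kg; origin at the centre of its underside, z from underside to cap, x and y square to its sides. Has tipped over on the bench in front of the lane, left; may be absent
- bottle4: square white bottle, black screw cap, 42 x 42 mm, 92 mm tall (body to 68 mm, cap 26 mm diameter from 72 mm up), 0.13 to 0.25 kg; origin at the centre of its underside, z from underside to cap, x and y square to its sides. Has tipped over on the bench in front of the lane, middle; may be absent
- bottle5: square white bottle, black screw cap, 42 x 42 mm, 92 mm tall (body to 68 mm, cap 26 mm diameter from 72 mm up), 0.13 to 0.25 kg; origin at the centre of its underside, z from underside to cap, x and y square to its sides. The spare: stands in the tub under the cover
- tub: fixed grey stock tub, open above, on the bench at the front right: 120 (x) x 92 (y) x 45 mm, walls 4 mm, floor top at z = 5 mm; origin under its centre. Holds the spare bottle
- cover: loose aluminium cover (deep lid) of the tub, 0.28 kg: a box open below, outside 136 (x) x 108 (y) x 76 mm, inside 128 x 100; its skirt overlaps the outside of the tub's rim by 10 mm with 4 mm play all round, and ledges inside rest on the rim. Origin at the centre of its lower edge, 35 mm above the tub's origin when seated, axes then like the tub's
- cover_grip (a point): centre of the black grip bar on top of the cover, 92 mm above the cover's lower edge; bar 14 mm thick (cover x), 50 mm long (cover y), standing 28 mm high
- lane: fixed metal bottle lane: origin on the bench under its middle, x along it to the robot's right, y across it away from the robot, z up (mm). Inside: floor top z 5, x -145 to 145, y -36 (squaring bar at rest) to 36 (fixed fence). Fence 10 thick, top z 23; end lips 10 thick, top z 15; bar 14 thick, top z 20; bar housing y -66 to -84, top z 27. Holds five bottles in one row
- fence_line (a point): foot of the fence's inner face, middle of the lane (lane x = 0, y = +36 mm, z = 5 mm)
- treadle (a joint): spring treadle (pedal): 0 rad up at rest, 0.28 rad down at its stop, springs back; level hinge at its end away from the robot. It drives the squaring bar 96 mm per rad (at the stop its face is at lane y = -9 mm), pushing bottles against the fence. Pressing at tread_pad takes about 3 N at first, 10 to 17 N at the stop
- tread_pad (a point): middle of the black rubber pad on top of the treadle (pad 85 mm long by 76 mm wide), 105 mm from the hinge line; moves with the treadle; at rest about 63 mm above the bench, fully down about 35 mm. Press it straight down
- treadle_base: the treadle's fixed base plate, 190 x 110 x 8 mm, on the left or the right of the bench; origin under its centre, x away from the robot (towards the hinge, which is at x = 75 mm, z = 26 mm)
- tack_tray: bystander: fixed blue tray of tacks, 150 x 110 x 45 mm, on the other side from the treadle; origin under its centre
- shoe_last: bystander: loose wooden shoe last, about 200 x 55 x 70 mm, at the back right; origin under its middle
- hammer: bystander: loose hammer lying at the back left; origin on its underside
Things that resemble listed ones, but are neither listed nor needed, are in the scene too. What is shaped like the bottle3 but green is not meant. Of the things that look like the treadle_base, take the one that is farthest to the robot's right at the start.

How it is judged:
By the outcome, as a careful person would: the job done as asked, in the order asked, and still so for the second after the job is handed in, with the robot touching nothing.
Of bottle2, bottle3, bottle4 only 2 to 3 are there at a start; the rules pass over those that are not, and their reading is None.
At some moment in a run one of bottle4, cover may be knocked a few centimetres aside while the robot is not near it.
Once in a run the grip may slacken for a moment while it holds something.
It also fails if it takes over 210 s, if anything falls off the work surface, if the arm or the gripper's body presses on something with over 40 N, if the wrist force passes 120 N, or if a joint passes its speed limit or range.

## Working session

There is one attempt and no reset: what is moved stays moved. The work goes in short steps, Python scripts to look and compute and a shell command to move; the robot and the scene stay as the last step left them, time stands still between calls to the robot, and variables do not carry over. Pictures are saved under pics/ and viewed, and the job is handed in when it is done.

```bash
ls; mkdir -p pics; cat > h.py <<'E'
import numpy as np, cv2, sys
from plant import monitor, eyes
from scipy.spatial.transform import Rotation as R
def grab(name,fn=None):
    s=monitor.read_state(); c=eyes.read_camera(name)
    if name=='wrist':
        T=np.eye(4); T[:3,:3]=R.from_rotvec(s['tool_rot']).as_matrix(); T[:3,3]=s['ee_pos']
        c['E']=T@np.array(c['mount'])
    else: c['E']=np.array(c['extrinsics'])
    if fn: cv2.imwrite('pics/'+fn,c['img'][:,:,::-1])
    return c
def cloud(c):
    z=c['z_map']; h,w=z.shape; f=h/2/np.tan(np.radians(c['fovy'])/2)
    u,v=np.meshgrid(np.arange(w),np.arange(h))
    if 'dist' in c: pass
    P=np.stack([(u-c['cx'])/f*z,-(v-c['cy'])/f*z,-z],-1)
    W=P@c['E'][:3,:3].T+c['E'][:3,3]
    W[z<=0]=np.nan
    return W
def crop(c,u0,v0,u1,v1,k,fn):
    im=c['img'][v0:v1,u0:u1,::-1]
    cv2.imwrite('pics/'+fn,cv2.resize(im,None,fx=k,fy=k,interpolation=cv2.INTER_CUBIC))
E
python3 - <<'E'
from h import *
print(monitor.read_state())
for n in ['side','top','wrist']:
    c=grab(n,n+'0.png'); print(n,{k:v for k,v in c.items() if k not in('img','z_map')})
    np.savez('/tmp/'+n+'0.npz',W=cloud(c),img=c['img'])
E
```

```text
pics
{'time_s': 0.0, 'joint_positions': array([-1.27015603,  0.69001784, -0.19449035,  1.56638285,  0.15731469,
        0.90248261, -0.21511016]), 'qvel': array([ 0.00043891,  0.00035604,  0.0009664 ,  0.00163279,  0.00071921,
       -0.0003891 ,  0.00015413]), 'tau': array([ 2.34645609e-05, -5.39586854e+01, -1.26676038e+00, -1.58542925e+01,
        8.99901817e-03,  9.23724758e-03,  2.42885019e-07]), 'ee_pos': array([164.69257024, 602.21914494, 230.45197901]), 'tool_rot': array([ 2.49612458e+00,  1.90550542e+00, -2.20864414e-03]), 'contact_force': array([ 0.83276715,  0.8754773 , -0.66097577]), 'torque': array([ 0.00045405,  0.01401491, -0.04650534]), 'opening': 85.16693292792863}
side {'fovy': 56.138979618836046, 'cx': 254.1224757167064, 'cy': 190.02838043259212, 'extrinsics': array([[ 6.81380371e-01,  4.63360191e-01, -5.66584613e-01,
        -1.89574530e+02],
       [-7.31734158e-01,  4.49127198e-01, -5.12688874e-01,
        -5.88982321e+02],
       [ 1.69089452e-02,  7.63925450e-01,  6.45082936e-01,
         8.85376254e+02],
       [ 0.00000000e+00,  0.00000000e+00,  0.00000000e+0
[... 1247 characters left out ...]
4, 'mount': array([[ 9.99999919e-01, -3.05914525e-04,  2.62407869e-04,
         9.49215957e-02],
       [-2.25678433e-04, -9.64437689e-01, -2.64310223e-01,
        -6.64389098e+01],
       [ 3.33932375e-04,  2.64310142e-01, -9.64437679e-01,
        -1.43478066e+02],
       [ 0.00000000e+00,  0.00000000e+00,  0.00000000e+00,
         1.00000000e+00]]), 'E': array([[ 2.63324821e-01, -9.30511197e-01, -2.54576020e-01,
         1.00642045e+02],
       [ 9.64705155e-01,  2.53442967e-01,  7.14886400e-02,
         6.20143490e+02],
       [-2.00047800e-03, -2.64415533e-01,  9.64406773e-01,
         3.74036997e+02],
       [ 0.00000000e+00,  0.00000000e+00,  0.00000000e+00,
         1.00000000e+00]])}
```

View pics/top0.png

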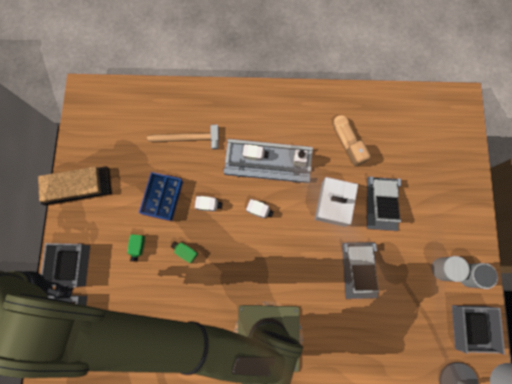

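View pics/side0.png

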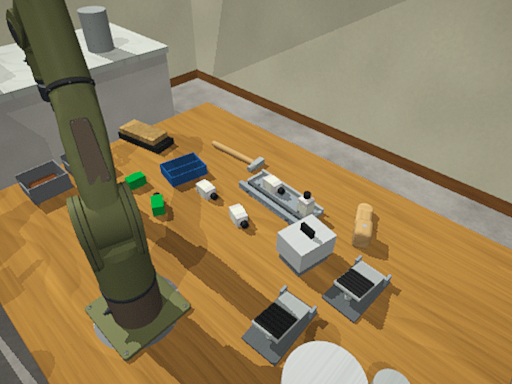

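```bash
python3 - <<'E'
import cv2
a=cv2.imread('pics/top0.png')
cv2.imwrite('pics/top0c.png',cv2.resize(a[70:290,110:430],None,fx=2.5,fy=2.5,interpolation=cv2.INTER_CUBIC))
E
```

```text
(no output)
```

View pics/top0c.png

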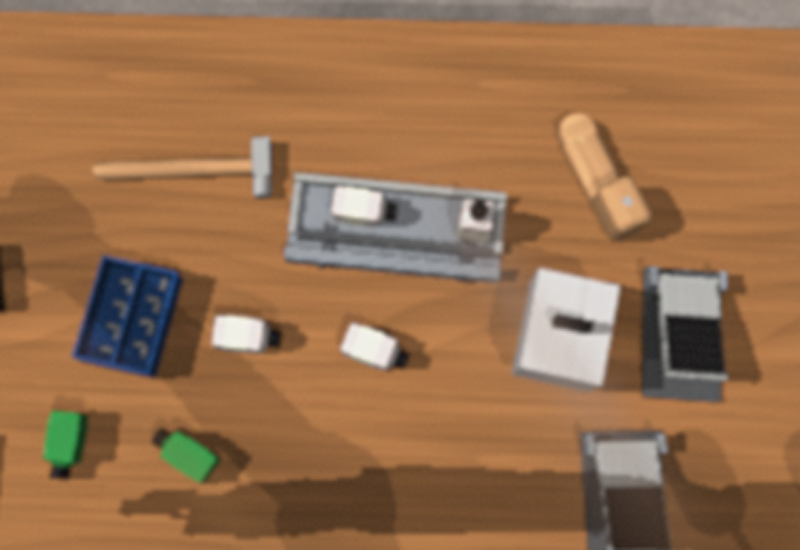

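```bash
python3 - <<'E'
import cv2,numpy as np
a=cv2.imread('pics/top0.png')
l=cv2.resize(a[170:310,320:410],None,fx=4,fy=4,interpolation=cv2.INTER_CUBIC)
r=cv2.resize(a[230:370,420:510],None,fx=4,fy=4,interpolation=cv2.INTER_CUBIC)
cv2.imwrite('pics/tr.png',np.hstack([l,r]))
W=np.load('/tmp/top0.npz')['W']
def p(u,v): print((u,v),np.round(W[v,u],1))
for q in [(384,207),(361,275),(478,328),(368,182),(400,182),(66,264),(338,200),(255,152),(301,155),(206,203),(258,208),(160,196),(350,138),(276,146),(270,172),(340,232),(230,250),(420,150)]: p(*q)
E
```

```text
(384, 207) [ 439.7 -383.9   65.2]
(361, 275) [ 211.6 -300.3   58.6]
(478, 328) [  51.6 -681.9   35.9]
(368, 182) [ 540.1 -349.1    8.6]
(400, 182) [ 535.6 -453.4   37.3]
(66, 264) [224.1 690.7  33.9]
(338, 200) [ 446.8 -213.7  134.4]
(255, 152) [630.4  60.2  49.9]
(301, 155) [608.7 -98.5  94.3]
(206, 203) [443.8 226.1  41.2]
(258, 208) [430.1  44.7  42.7]
(160, 196) [465.2 388.6  39.9]
(350, 138) [ 698.1 -283.4   29.8]
(276, 146) [664.2 -15.1  21.8]
(270, 172) [571.3   4.6   1.4]
(340, 232) [ 358.5 -247.    -2.7]
(230, 250) [286.  139.4   1.2]
(420, 150) [ 667.5 -546.7    2.5]
```

View pics/tr.png

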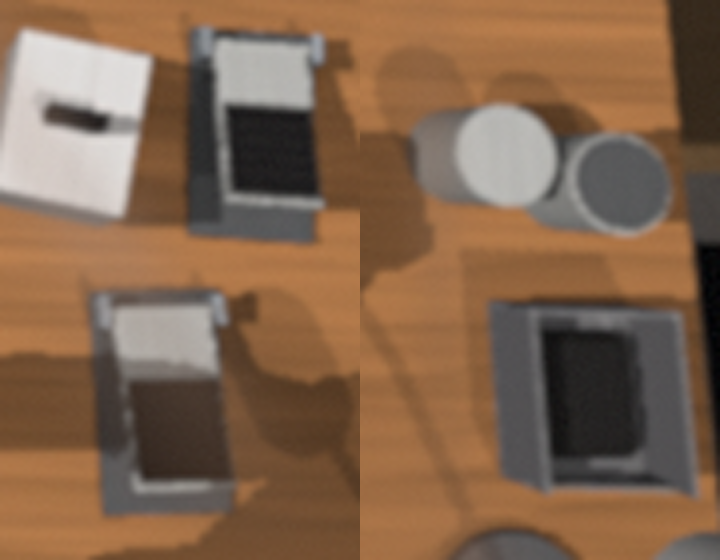

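```bash
python3 -m crank '{"claw":[85,85,85,85,85,85,85,85,85,85,85,85],"translation":[[20,-30,60],[20,-40,60],[20,-45,20],[25,-50,0],[25,-50,0],[25,-50,0],[25,-50,0],[25,-50,0],[25,-50,0],[25,-50,0],[25,-50,0],[10,-30,0]],"turn":[[0,0,2],[0,0,2],[0,0,2],[0,0,2],[0,0,2],[0,0,2],[0,0,2],[0,0,0],[0,0,0],[0,0,0],[0,0,0],[0,0,0]]}' 40; cat > w.py <<'E'
from h import *
n=sys.argv[1]
c=grab('wrist',n+'.png'); np.savez('/tmp/'+n+'.npz',W=cloud(c),img=c['img'])
s=monitor.read_state(); print(s['time_s'],s['ee_pos'].round(1),R.from_rotvec(s['tool_rot']).as_matrix().round(3).tolist(),s['joint_positions'].round(2))
E
python3 w.py w1
```

```text
time_s: 1.65
ee_pos: [433.6, 48.6, 358.2]
tool_rot: [2.229, 2.208, -0.002]
contact_force: [-0.4, 0.2, 0.0]
opening: 85.4
1.7 [434.4  44.4 358.1] [[0.015, 1.0, 0.003], [1.0, -0.015, -0.007], [-0.007, 0.003, -1.0]] [-0.11  0.27 -0.13  1.91  0.05  0.96  1.28]
```

View pics/w1.png

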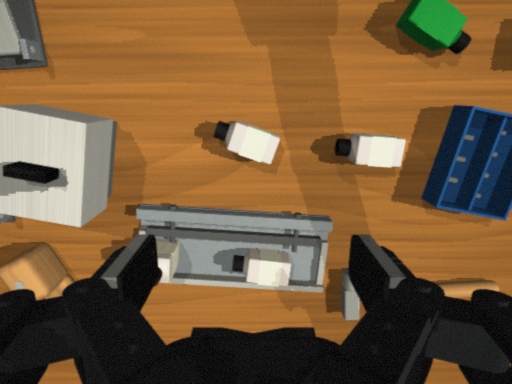

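```bash
cat > fit.py <<'E'
from h import *
def box(W,img,m,zr,label):
    k=m&(W[...,2]>zr[0])&(W[...,2]<zr[1])
    k=cv2.morphologyEx(k.astype(np.uint8),cv2.MORPH_OPEN,np.ones((2,2)))>0
    P=W[k][:,:2].astype(np.float32)
    (c,s,a)=cv2.minAreaRect(P)
    print(label,len(P),'c',np.round(c,1),'size',np.round(s,1),'ang',round(a,1),'z50',np.round(np.median(W[k][:,2]),1)); return k
E
python3 - <<'E'
from h import *; from fit import box
d=np.load('/tmp/w1.npz');W=d['W'];img=d['img'].astype(int)
u,v=np.meshgrid(np.arange(512),np.arange(384))
roi=lambda a,b,c,e:(u>=a)&(u<c)&(v>=b)&(v<e)
print('bench',np.nanmedian(W[180:200,150:400][...,2]),np.nanmedian(W[20:80,100:200][...,2]))
white=(img.min(-1)>130)
for n,r,zr in [('b3',(335,125,410,175),(30,60)),('b4',(205,115,285,170),(30,60)),('b2',(246,245,295,290),(35,60)),('b1',(155,235,180,285),(55,110)),('cover',(0,100,120,225),(95,125))]:
    box(W,img,roi(*r),zr,n)
box(W,img,roi(135,200,335,240),(15,40),'housing')
# sample pixels
for q in [(235,262),(265,265),(143,213),(325,222),(230,285),(322,235),(318,288),(250,145),(385,150),(345,148),(222,131)]: print(q,W[q[1],q[0]].round(1))
E
python3 - <<'E'
import cv2
a=cv2.imread('pics/w1.png'); cv2.imwrite('pics/w1c.png',cv2.resize(a[110:300,120:420],None,fx=2.6,fy=2.6,interpolation=cv2.INTER_CUBIC))
E
```

```text
bench 1.009613869859436 0.9772650232073374
b3 1691 c [439.3 228.1] size [104.3  47.9] ang 69.4 z50 nan
b4 1665 c [433.8  37.8] size [96.6 51.6] ang 69.8 z50 nan
b2 1176 c [645.3  73.8] size [74.  59.9] ang 82.2 z50 nan
b1 437 c [642.5 -99.1] size [ 23.  100.5] ang 71.2 z50 nan
cover 8975 c [ 363.4 -316.4] size [0.  1.1] ang 0.0 z50 nan
housing 3866 c [504.1  24.6] size [323.5 157.7] ang 83.3 z50 nan
(235, 262) [622.2  16.9  37.5]
(265, 265) [622.   64.6  47.9]
(143, 213) [ 541.1 -125.5   28.5]
(325, 222) [558.7 159.7  27.4]
(230, 285) [672.8   6.5  23.5]
(322, 235) [590.5 160.8   6.1]
(318, 288) [679.5 154.8  23.5]
(250, 145) [433.9  43.1  42.7]
(385, 150) [442.5 236.   43.6]
(345, 148) [440.6 181.2  34.8]
(222, 131) [414.5   3.1  35.1]
```

View pics/w1c.png

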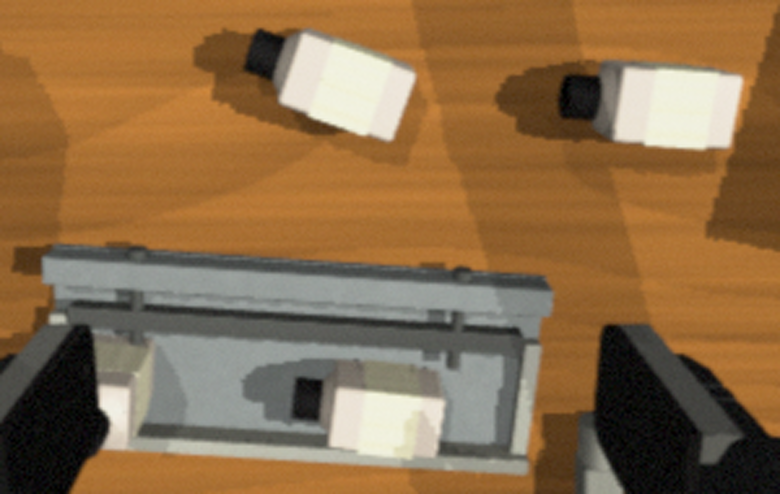

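```bash
cat > fit.py <<'E'
from h import *
def rect(P):
    # robust min-area rect: rotate over angles, 1-99 percentile extents
    best=None
    for a in np.arange(-45,45,0.5):
        t=np.radians(a);r=np.array([[np.cos(t),np.sin(t)],[-np.sin(t),np.cos(t)]])
        q=P@r.T; lo=np.percentile(q,1.5,axis=0);hi=np.percentile(q,98.5,axis=0); A=np.prod(hi-lo)
        if best is None or A<best[0]: best=(A,a,(lo+hi)/2@r,hi-lo)
    return best[1:]
def box(W,m,zr,label):
    with np.errstate(invalid='ignore'): k=m&(W[...,2]>zr[0])&(W[...,2]<zr[1])
    P=W[k]; a,c,s=rect(P[:,:2]); print(label,len(P),'ang(x-axis of sizes)',a,'c',c.round(1),'size',s.round(1),'z',np.median(P[:,2]).round(1))
u,v=np.meshgrid(np.arange(512),np.arange(384))
roi=lambda a,b,c,e:(u>=a)&(u<c)&(v>=b)&(v<e)
E
python3 - <<'E'
from fit import *
d=np.load('/tmp/w1.npz');W=d['W'];img=d['img'].astype(int)
for n,r,zr in [('b3',(350,125,410,175),(39,48)),('b4',(225,115,285,170),(39,48)),('b2',(246,245,295,290),(44,52)),('b1',(140,235,180,285),(62,80)),('cover',(0,100,120,225),(106,120)),('housing',(130,200,335,240),(24,32)),('fence',(170,270,335,300),(19,27)),('lane floor',(170,230,335,290),(3,9))]:
    box(W,roi(*r),zr,n)
t=np.load('/tmp/top0.npz');W=t['W']
for n,r,zr in [('Tcover',(310,170,365,235),(106,118)),('Tgrip',(310,170,365,235),(128,145)),('Tb3',(190,190,225,215),(36,50)),('Tb4',(240,195,275,220),(36,50)),('Tb2',(240,140,275,165),(40,56)),('Thousing+fence',(220,130,320,190),(18,34)),('Tb1',(290,140,315,170),(60,80)),('Tb1cap',(290,140,315,170),(85,100))]: box(W,roi(*r),zr,n)
im=t['img'].astype(int); pad=(im.max(-1)<45)&roi(370,185,402,225); P=W[pad]; P=P[np.isfinite(P[:,0])&(P[:,2]>35)]; a,c,s=rect(P[:,:2]); print('pad',len(P),a,c,s,np.median(P[:,2]))
E
```

```text
b3 1392 ang(x-axis of sizes) -3.5 c [444.6 227.7] size [40.8 65.5] z 43.0
b4 1417 ang(x-axis of sizes) -20.0 c [431.8  46.1] size [41.1 66.2] z 43.0
b2 1058 ang(x-axis of sizes) -6.0 c [635.4  68.3] size [41.5 65.4] z 48.0
b1 307 ang(x-axis of sizes) -0.5 c [614.9 -87.1] size [40.3 17.3] z 73.8
cover 8239 ang(x-axis of sizes) -12.0 c [ 451.8 -214.4] size [132.9 100.2] z 112.1
housing 2165 ang(x-axis of sizes) -4.5 c [554.4  16.4] size [ 17.4 299.3] z 27.9
fence 943 ang(x-axis of sizes) -4.5 c [672.4  34. ] size [ 11.  249.1] z 23.9
lane floor 3811 ang(x-axis of sizes) -3.0 c [623.9  38.5] size [ 89.8 237.8] z 6.1
Tcover 1221 ang(x-axis of sizes) -11.0 c [ 450.2 -218.3] size [132.3 105.5] z 110.9
Tgrip 74 ang(x-axis of sizes) -13.0 c [ 450.4 -217.6] size [13.4 48. ] z 138.0
Tb3 244 ang(x-axis of sizes) -3.0 c [443.9 222.5] size [40.5 78.5] z 42.1
Tb4 248 ang(x-axis of sizes) -18.0 c [429.8  42.8] size [41.3 73.2] z 42.0
Tb2 237 ang(x-axis of sizes) -9.5 c [633.8  64.5] size [41.5 74.1] z 47.6
Thousing+fence 1066 ang(x-axis of sizes) -4.5 c [609.1  11.7] size [130.  300.6] z 24.2
Tb1 93 ang(x-axis of sizes) -7.0 c [ 612.5 -100.5] size [41. 41.] z 73.0
Tb1cap 46 ang(x-axis of sizes) 19.5 c [ 613.1 -100.8] size [23.6 22.5] z 96.4
pad 388 0.0 [ 439.72323392 -396.82665978] [69.38892146 64.92440785] 63.39537932308633
```

```bash
python3 -m crank '{"claw":[85,85,85,85,85,85,85,65,65,65,65,65,65],"translation":[[20,0,0],[20,0,0],[20,0,0],[20,0,0],[20,0,-20],[20,0,-20],[20,0,-20],[20,0,-20],[20,5,-20],[20,5,-20],[0,0,-20],[0,0,-20],[0,0,-20]],"turn":[[0,0,-9.5],[0,0,-9.5],[0,0,-9.5],[0,0,-9.5],[0,0,-9.5],[0,0,-9.5],[0,0,-9.5],[0,0,-9.5],[0,0,-9.5],[0,0,-9.5],[9.9,-1.04,0],[9.9,-1.04,0],[9.9,-1.04,0]]}' 60; 
python3 w.py w2
```

```text
time_s: 3.32
ee_pos: [639.5, 67.6, 171.6]
tool_rot: [-2.599, 0.183, -0.013]
contact_force: [-0.4, 0.2, -2.0]
opening: 65.1
3.375 [637.2  56.4 165.4] [[0.988, -0.145, 0.045], [-0.147, -0.848, 0.508], [-0.035, -0.509, -0.86]] [ 0.19  0.84 -0.14  1.64 -0.63  0.78  0.41]
```

View pics/w2.png

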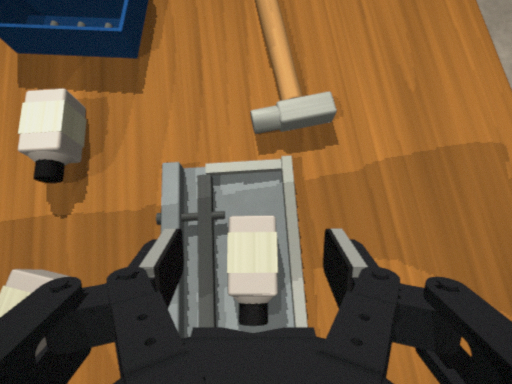

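```bash
python3 -m crank '{"claw":[65,65],"translation":[[0,0,0],[0,0,0]],"turn":[[0,0,0],[0,0,0]]}'; python3 w.py w3; python3 - <<'E'
from fit import *
d=np.load('/tmp/w3.npz');W=d['W'];
for n,r,zr in [('b2',(220,205,290,300),(44,52)),('lip',(200,155,295,180),(12,19)),('fence',(280,150,310,240),(20,27))]: box(W,roi(*r),zr,n)
E
```

```text
time_s: 3.62
ee_pos: [636.6, 54.8, 164.4]
tool_rot: [-2.599, 0.211, -0.004]
contact_force: [-0.1, 1.0, 0.4]
opening: 65.2
3.675 [636.8  55.7 164.8] [[0.988, -0.148, 0.044], [-0.149, -0.849, 0.507], [-0.038, -0.508, -0.861]] [ 0.18  0.84 -0.14  1.64 -0.63  0.78  0.41]
b2 3782 ang(x-axis of sizes) -8.5 c [635.1  66. ] size [40.9 61.1] z 47.9
lip 216 ang(x-axis of sizes) -8.5 c [636.6 144.7] size [78.6 24.8] z 15.4
fence 985 ang(x-axis of sizes) -4.5 c [677.5 107.6] size [ 9.9 85.4] z 23.8
```

```bash
python3 -m crank '{"claw":[65,65,65,65,65,65,65],"translation":[[-2.5,0,-20],[0,0,-30],[0,0,-30],[0,0,-25],[0,0,-15],[0,0,0],[0,0,0]],"turn":[[0,-2,1],[0,0,0],[0,0,0],[0,0,0],[0,0,0],[0,0,0],[0,0,0]]}'; python3 w.py w4
```

```text
time_s: 4.55
ee_pos: [639.9, 73.1, 51.3]
tool_rot: [-2.603, 0.132, -0.059]
contact_force: [-0.3, 0.2, 1.1]
opening: 65.0
4.6 [639.9  73.1  51.4] [[0.994, -0.082, 0.068], [-0.105, -0.856, 0.507], [0.016, -0.511, -0.859]] [ 0.21  1.01 -0.25  1.69 -0.68  0.54  0.59]
```

View pics/w4.png

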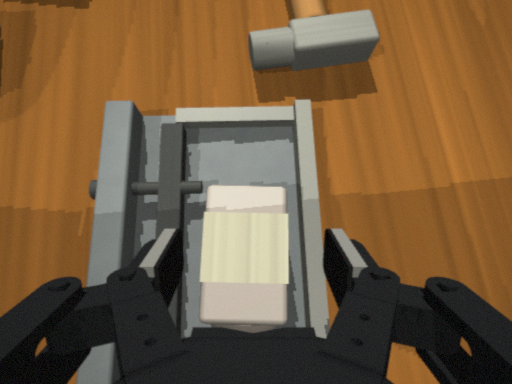

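```bash
python3 -m crank '{"claw":[65,65,65,65,65],"translation":[[-5,-17,0],[0,0,-10],[0,0,0],[0,0,-6],[0,0,0]],"turn":[[0,0,0],[0,0,0],[0,0,0],[0,0,0],[0,0,0]]}'; python3 w.py w5
```

```text
time_s: 5.22
ee_pos: [635.4, 53.3, 35.6]
tool_rot: [-2.604, 0.133, -0.063]
contact_force: [-0.6, -0.7, 0.7]
opening: 64.9
5.275 [635.6  53.4  35.9] [[0.994, -0.082, 0.071], [-0.107, -0.856, 0.505], [0.019, -0.51, -0.86]] [ 0.25  1.03 -0.25  1.69 -0.68  0.52  0.63]
```

View pics/w5.png

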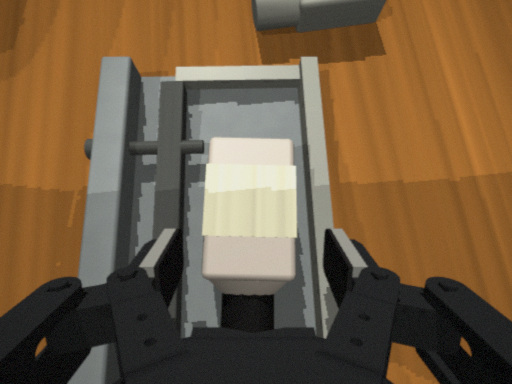

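```bash
python3 -m crank '{"claw":[65,65,65],"translation":[[0,2,-5],[0,0,-2],[0,0,0]],"turn":[[0,0,0],[0,0,0],[0,0,0]]}'; python3 -m crank '{"claw":[30,30,30,30,30,30],"translation":[[0,0,0],[0,0,0],[0,0,0],[0,0,0],[0,0,0],[0,0,0]],"turn":[[0,0,0],[0,0,0],[0,0,0],[0,0,0],[0,0,0],[0,0,0]]}' 70; python3 w.py w6
```

```text
time_s: 5.65
ee_pos: [635.7, 56.1, 28.6]
tool_rot: [-2.604, 0.132, -0.064]
contact_force: [-0.4, -0.1, 0.2]
opening: 65.1
time_s: 6.4
ee_pos: [635.9, 55.8, 29.0]
tool_rot: [-2.604, 0.132, -0.064]
contact_force: [0.2, -0.6, -0.1]
opening: 40.7
6.45 [635.9  55.7  29. ] [[0.994, -0.082, 0.072], [-0.107, -0.856, 0.505], [0.02, -0.51, -0.86]] [ 0.25  1.05 -0.26  1.69 -0.68  0.51  0.63]
```

View pics/w6.png

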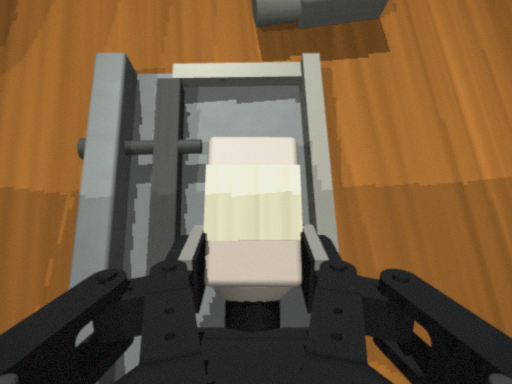

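```bash
python3 -m crank '{"claw":[30,30,30,30,30,30],"translation":[[0,0,15],[0,0,25],[0,0,35],[0,0,35],[0,0,10],[0,0,0]],"turn":[[0,0,0],[0,0,0],[0,0,0],[0,0,0],[0,0,0],[0,0,0]]}' 70; python3 -m crank '{"claw":[30,30,30,30,30],"translation":[[0,0,0],[0,0,0],[0,0,0],[0,0,0],[0,0,0]],"turn":[[-9.9,1,0],[-9.9,1,0],[-9.9,1,0],[-9.9,1,0],[0,0,0]]}' 70; python3 w.py w7
```

```text
time_s: 7.2
ee_pos: [634.4, 55.7, 153.8]
tool_rot: [-2.606, 0.132, -0.063]
contact_force: [0.1, 0.6, -1.8]
opening: 40.2
time_s: 7.82
ee_pos: [630.2, 53.2, 144.4]
tool_rot: [2.953, -0.148, 0.007]
contact_force: [-0.1, 0.6, -2.7]
opening: 40.6
7.875 [629.9  49.2 144.8] [[0.995, -0.104, -0.006], [-0.104, -0.977, -0.184], [0.013, 0.184, -0.983]] [-0.48  0.87  0.45  1.61 -0.23  0.76 -0.11]
```

View pics/w7.png

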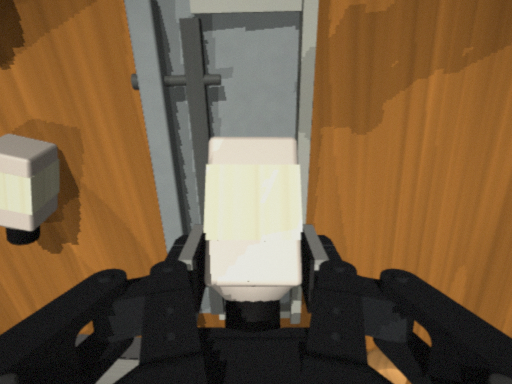

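Bottle firmly held, its axis unchanged relative to the camera. Continue the rotation.

```bash
python3 -m crank '{"claw":[30,30,30,30,30,30,30],"translation":[[0,0,0],[0,0,0],[0,0,5],[0,0,5],[0,0,0],[0,0,0],[0,0,0]],"turn":[[-9.9,1,0],[-9.9,1,0],[-9.9,1,0],[-9.9,1,0],[-9.9,1,0],[0,0,0],[0,0,0]]}' 70; python3 w.py w8; python3 -c "
from h import *
grab('side','s8.png'); grab('top','t8.png')"
```

```text
time_s: 8.75
ee_pos: [627.2, 31.3, 147.8]
tool_rot: [2.068, -0.128, -0.059]
contact_force: [-0.5, -0.1, -1.2]
opening: 40.7
8.8 [626.7  31.6 147.2] [[0.993, -0.066, -0.097], [-0.117, -0.477, -0.871], [0.011, 0.877, -0.481]] [-0.86  1.34  0.87  1.33  0.09  1.2  -0.5 ]
```

View pics/s8.png

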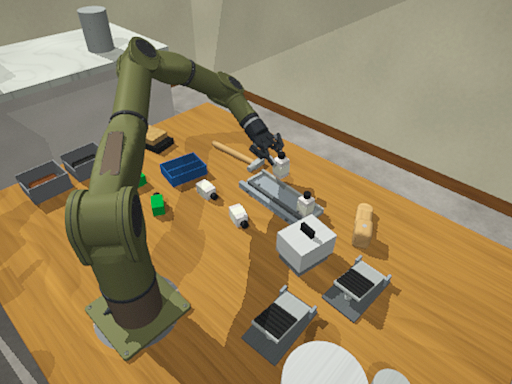

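View pics/w8.png

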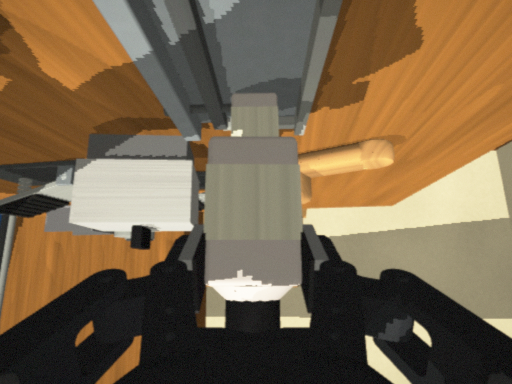

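```bash
python3 -m crank '{"claw":[30,30,30,30,30,30],"translation":[[-2,-30,0],[0,-35,-20],[0,-10,-30],[0,0,-20],[0,0,0],[0,0,0]],"turn":[[1.5,0,2],[0,0,0],[0,0,0],[0,0,0],[0,0,0],[0,0,0]]}' 70; python3 w.py w9; python3 -c "
from h import *
c=grab('side','s9.png'); crop(c,220,120,360,240,5,'s9c.png')"
```

```text
time_s: 9.65
ee_pos: [628.8, -45.8, 86.4]
tool_rot: [2.113, -0.105, -0.024]
contact_force: [0.5, 0.7, -2.5]
opening: 40.7
9.7 [628.8 -45.6  86.2] [[0.996, -0.065, -0.06], [-0.085, -0.515, -0.853], [0.025, 0.855, -0.518]] [-0.79  1.38  0.85  1.47  0.1   0.93 -0.51]
```

View pics/s9c.png

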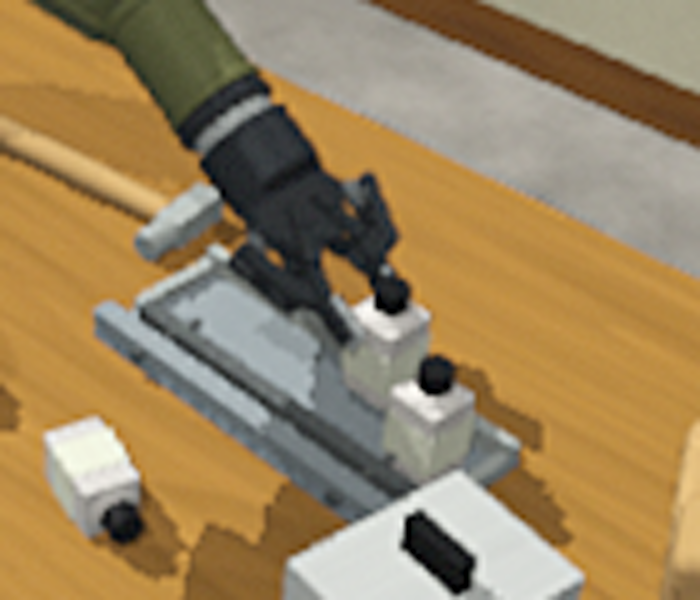

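```bash
python3 -m crank '{"claw":[30,30,30,30,30],"translation":[[-4,3,-12],[0,0,-10],[0,0,-6],[0,0,-3],[0,0,0]],"turn":[[-1,0.8,0],[0,0,0],[0,0,0],[0,0,0],[0,0,0]]}' 70; python3 w.py w10
```

```text
time_s: 10.38
ee_pos: [624.9, -41.1, 53.1]
tool_rot: [2.094, -0.094, -0.037]
contact_force: [-0.1, -0.3, -0.4]
opening: 40.3
10.425 [624.9 -41.1  53.2] [[0.997, -0.052, -0.065], [-0.082, -0.499, -0.863], [0.012, 0.865, -0.502]] [-0.8   1.44  0.84  1.45  0.09  0.94 -0.53]
```

```bash
python3 -m crank '{"claw":[30,30,30,30],"translation":[[0,0,-2.5],[0,0,0],[0,0,-2],[0,0,0]],"turn":[[0,0,0],[0,0,0],[0,0,0],[0,0,0]]}' 70; python3 w.py w11;python3 -c "
from h import *
c=grab('side','s11.png'); crop(c,220,120,360,240,5,'s11c.png')"
```

```text
time_s: 10.92
ee_pos: [625.5, -41.7, 53.2]
tool_rot: [2.09, -0.096, -0.036]
contact_force: [0.5, 0.7, -1.2]
opening: 40.6
10.975 [625.5 -41.8  53.2] [[0.996, -0.054, -0.065], [-0.084, -0.495, -0.865], [0.015, 0.867, -0.498]] [-0.8   1.44  0.84  1.45  0.09  0.94 -0.54]
```

View pics/s11c.png

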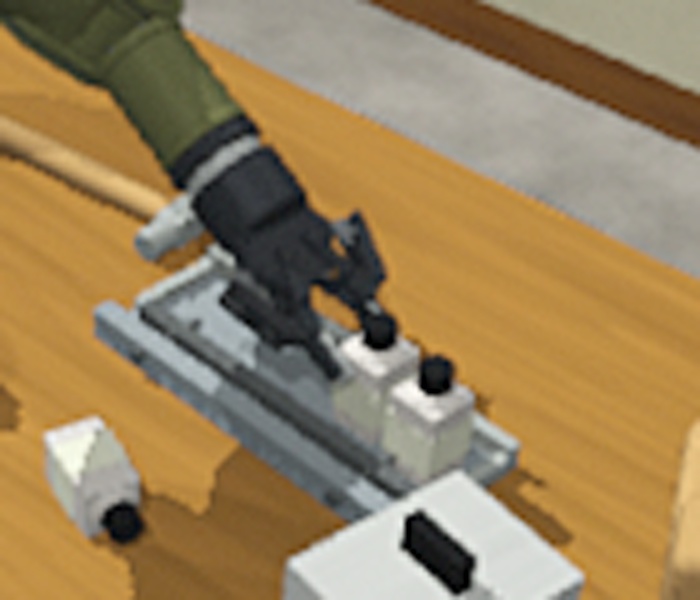

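```bash
python3 -m crank '{"claw":[30,30],"translation":[[0,0,-4],[0,0,-4]],"turn":[[0,0,0],[0,0,0]]}' 70; python3 -m crank '{"claw":[30],"translation":[[0,0,-3]],"turn":[[0,0,0]]}'
```

```text
time_s: 11.28
ee_pos: [625.7, -42.6, 53.1]
tool_rot: [2.079, -0.098, -0.036]
contact_force: [-3.1, 10.0, 16.0]
opening: 41.0
time_s: 11.4
ee_pos: [625.9, -42.7, 53.2]
tool_rot: [2.075, -0.099, -0.035]
contact_force: [-3.3, 7.4, 9.0]
opening: 40.1
```

```bash
python3 -m crank '{"claw":[56,56,56,56,56,56,56,56],"translation":[[0,0,0],[0,0,0],[0,0,0],[2,26,15],[2,35,20],[0,35,30],[0,10,40],[0,0,30]],"turn":[[0,0,0],[0,0,0],[0,0,0],[0,0,0],[0,0,0],[0,0,0],[0,0,0],[0,0,0]]}' 70; python3 w.py w12;python3 -c "
from h import *
c=grab('side','s12.png'); crop(c,220,120,360,240,5,'s12c.png')"
```

```text
time_s: 12.4
ee_pos: [627.4, 64.4, 186.4]
tool_rot: [2.073, -0.097, -0.044]
contact_force: [-0.4, -1.3, 0.6]
opening: 55.9
12.45 [628.7  63.8 191. ] [[0.996, -0.055, -0.07], [-0.088, -0.48, -0.873], [0.014, 0.876, -0.483]] [-0.9   1.28  0.88  1.3   0.12  1.27 -0.47]
```

View pics/s12c.png

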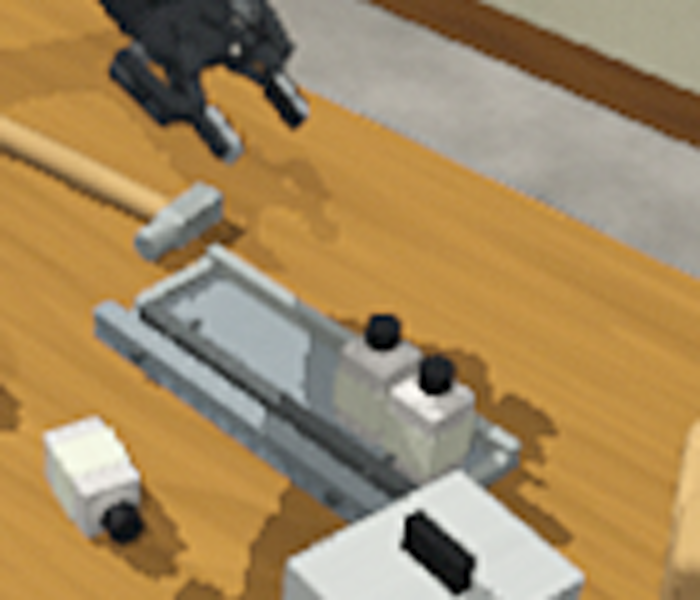

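```bash
python3 -m crank '{"claw":[56,56,56,56,56,65,65,65,65,65,65,65,65],"translation":[[-10,0,0],[-10,0,0],[-20,0,0],[-20,0,0],[-25,0,0],[-25,0,0],[-25,0,0],[-25,-5,0],[-20,-10,0],[-20,-15,0],[0,0,-20],[0,0,0],[0,0,0]],"turn":[[10,-0.8,0],[10,-0.8,0],[10,-0.8,0],[10,-0.8,0],[10,-0.8,0],[10,-0.8,0],[0,0,-8],[0,0,-8],[9,-3,0],[9,-3,0],[9,-3,0],[9,-3,0],[0,0,0]]}' 70; python3 w.py w13; python3 - <<'E'
from fit import *
d=np.load('/tmp/w13.npz');W=d['W'];
with np.errstate(all='ignore'): m=(abs(W[...,0]-430)<90)&(abs(W[...,1]-50)<90)
box(W,m,(38,48),'b4')
E
```

```text
time_s: 14.12
ee_pos: [429.0, 37.0, 152.1]
tool_rot: [-2.619, 0.519, -0.04]
contact_force: [0.7, 0.1, -0.6]
opening: 64.8
14.175 [429.3  39.4 152.6] [[0.93, -0.348, 0.114], [-0.362, -0.822, 0.439], [-0.059, -0.45, -0.891]] [ 0.47  0.7  -0.5   2.3  -0.87  0.2   0.55]
b4 4256 ang(x-axis of sizes) -19.5 c [431.3  46.3] size [40.7 66.4] z 42.9
```

View pics/w13.png

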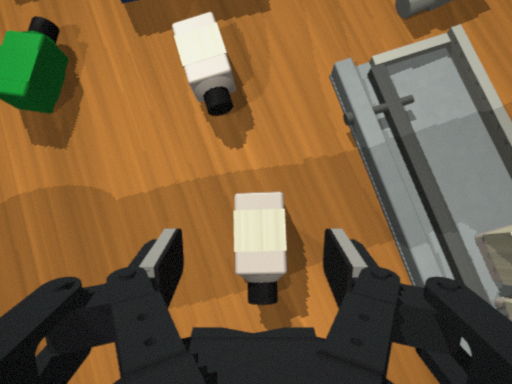

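```bash
python3 -m crank '{"claw":[65,65,65,65,65,65],"translation":[[-2,-6,-20],[0,-3,-30],[0,-3,-30],[0,-3,-20],[0,0,0],[0,0,0]],"turn":[[-1,-3,0],[0,0,0],[0,0,0],[0,0,0],[0,0,0],[0,0,0]]}' 70; python3 w.py w14
```

```text
time_s: 14.92
ee_pos: [447.8, 19.3, 72.3]
tool_rot: [-2.648, 0.442, -0.046]
contact_force: [0.3, -0.2, 0.2]
opening: 65.0
14.975 [447.9  19.2  72.4] [[0.948, -0.3, 0.105], [-0.316, -0.846, 0.43], [-0.04, -0.441, -0.897]] [ 0.52  0.9  -0.55  2.26 -1.    0.04  0.83]
```

View pics/w14.png

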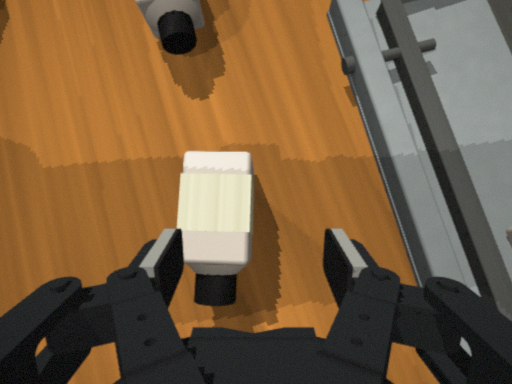

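```bash
python3 -m crank '{"claw":[65,65,65,65,65,65],"translation":[[-6,7,15],[-6,7,5],[-5,7,0],[0,0,0],[0,0,0],[0,0,0]],"turn":[[-8.2,2.8,0],[-8.2,2.8,0],[-8.2,2.8,-1.5],[0,0,-1],[0,0,0],[0,0,0]]}' 70; python3 w.py w15; python3 - <<'E'
from fit import *
d=np.load('/tmp/w15.npz');W=d['W'];
with np.errstate(all='ignore'): m=(abs(W[...,0]-430)<90)&(abs(W[...,1]-50)<90)
box(W,m,(38,48),'b4')
E
```

```text
time_s: 15.72
ee_pos: [430.4, 35.6, 84.9]
tool_rot: [-2.979, 0.569, 0.051]
contact_force: [-0.7, -0.5, 0.4]
opening: 64.9
15.775 [430.4  35.   84.8] [[0.929, -0.37, -0.013], [-0.367, -0.924, 0.112], [-0.053, -0.099, -0.994]] [-0.16  0.76  0.1   2.25 -0.95  0.23  0.47]
b4 7504 ang(x-axis of sizes) -21.5 c [431.6  47.2] size [40.8 65.7] z 43.0
```

View pics/w15.png

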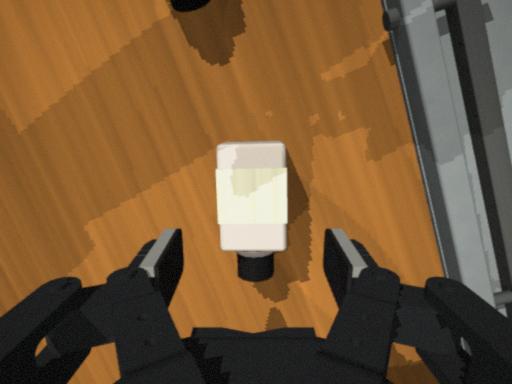

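```bash
python3 -m crank '{"claw":[65,65,65,65,65,65],"translation":[[0,6,-15],[0,0,-20],[0,0,-20],[0,0,0],[0,0,0],[0,0,0]],"turn":[[-1.1,-2.8,0],[0,0,0],[0,0,0],[0,0,0],[0,0,0],[0,0,0]]}' 70; python3 w.py w16
```

```text
time_s: 16.52
ee_pos: [445.4, 32.5, 40.0]
tool_rot: [-2.991, 0.594, 0.008]
contact_force: [0.3, -0.1, -1.3]
opening: 65.1
16.575 [445.4  32.6  40. ] [[0.924, -0.381, 0.013], [-0.381, -0.92, 0.092], [-0.023, -0.09, -0.996]] [-0.06  0.85 -0.07  2.24 -1.    0.04  0.5 ]
```

```bash
python3 -m crank '{"claw":[65,65,65,65,65,65,65],"translation":[[-5,0,40],[-5,3,50],[-3,3,20],[0,3,0],[0,0,0],[0,0,0],[0,0,0]],"turn":[[0,0,0],[-7,2.8,0],[-7,2.8,0],[-5,2,0],[0,0,0],[0,0,0],[0,0,0]]}' 70; python3 w.py w17
```

```text
time_s: 17.45
ee_pos: [433.1, 39.0, 127.3]
tool_rot: [2.88, -0.578, -0.096]
contact_force: [-0.3, 0.4, -0.2]
opening: 65.0
17.5 [433.1  38.7 127.4] [[0.921, -0.376, -0.103], [-0.389, -0.903, -0.184], [-0.024, 0.21, -0.977]] [-0.72  0.84  0.73  2.13 -0.68  0.58  0.08]
```

```bash
python3 -m crank '{"claw":[65,65,65,65,65],"translation":[[0,0,-20],[0,2,-25],[0,2,-25],[0,0,0],[0,0,0]],"turn":[[0,0,0],[0,0,0],[0,0,0],[0,0,0],[0,0,0]]}' 70; python3 w.py w18
```

```text
time_s: 18.12
ee_pos: [433.2, 37.7, 57.5]
tool_rot: [2.881, -0.599, -0.095]
contact_force: [0.6, 0.8, 0.5]
opening: 65.0
18.175 [433.2  37.8  57.6] [[0.916, -0.388, -0.102], [-0.4, -0.899, -0.179], [-0.023, 0.205, -0.979]] [-0.63  0.94  0.56  2.16 -0.82  0.4   0.15]
```

View pics/w18.png

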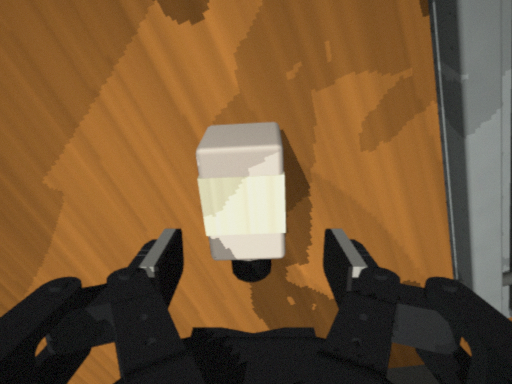

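```bash
python3 -m crank '{"claw":[65,65,65,65,65],"translation":[[-3,2,-15],[-1,1,-15],[0,0,-8],[0,0,0],[0,0,0]],"turn":[[0,0,2],[0,0,0],[0,0,0],[0,0,0],[0,0,0]]}' 70; python3 w.py w19
```

```text
time_s: 18.8
ee_pos: [431.9, 40.0, 22.4]
tool_rot: [2.892, -0.55, -0.079]
contact_force: [-0.4, -0.3, -0.1]
opening: 65.0
18.85 [431.9  40.   22.4] [[0.93, -0.358, -0.089], [-0.368, -0.912, -0.182], [-0.016, 0.202, -0.979]] [-0.57  0.98  0.44  2.17 -0.88  0.28  0.21]
```

View pics/w19.png

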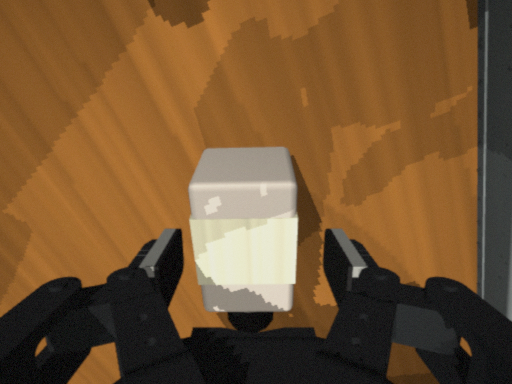

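```bash
python3 -m crank '{"claw":[65,65,30,30,30,30,30,30,30],"translation":[[-2,0,-3],[0,0,0],[0,0,0],[0,0,0],[0,0,0],[0,0,0],[0,0,30],[0,0,40],[0,0,40]],"turn":[[0,0,0],[0,0,0],[0,0,0],[0,0,0],[0,0,0],[0,0,0],[0,0,0],[0,0,0],[0,0,0]]}' 70; python3 w.py w20
```

```text
time_s: 19.98
ee_pos: [428.0, 40.3, 130.3]
tool_rot: [2.891, -0.549, -0.087]
contact_force: [0.8, 0.8, -1.4]
opening: 40.6
20.025 [429.8  39.7 133.9] [[0.929, -0.359, -0.089], [-0.369, -0.911, -0.181], [-0.016, 0.201, -0.979]] [-0.74  0.82  0.74  2.15 -0.69  0.56  0.11]
```

View pics/w20.png

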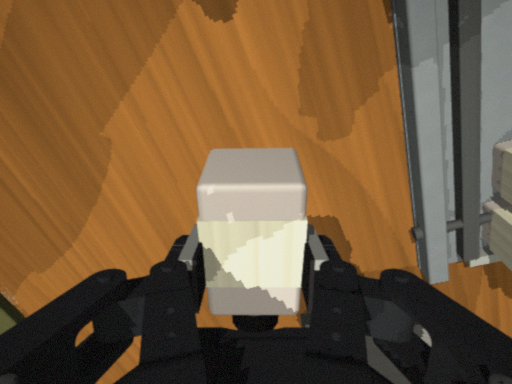

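```bash
python3 -m crank '{"claw":[30,30,30,30,30,30,30,30],"translation":[[40,4,0],[40,5,0],[40,5,0],[40,5,0],[40,5,0],[3,0,-20],[0,0,-20],[0,0,0]],"turn":[[0,0,4],[0,0,4],[0,0,4],[0,0,5],[0,0,0],[0,0,0],[0,0,0],[0,0,0]]}' 70; python3 w.py w21
```

```text
time_s: 21.02
ee_pos: [632.9, 65.9, 88.7]
tool_rot: [2.939, -0.104, -0.047]
contact_force: [-0.3, 0.4, -1.1]
opening: 40.4
21.075 [633.5  65.7  89.7] [[0.997, -0.067, -0.037], [-0.073, -0.977, -0.198], [-0.023, 0.2, -0.979]] [-0.61  1.04  0.69  1.59 -0.56  0.8   0.17]
```

View pics/w21.png

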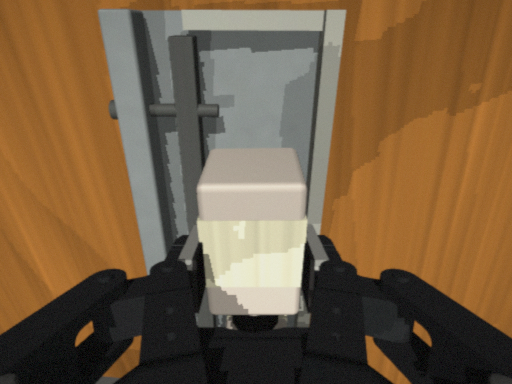

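```bash
python3 -m crank '{"claw":[30,30,30,30,30,30,30],"translation":[[0,-2,-25],[0,0,-20],[0,0,-10],[0,0,-5],[0,0,0],[0,0,-3],[0,0,0]],"turn":[[0,0,0],[0,0,0],[0,0,0],[0,0,0],[0,0,0],[0,0,0],[0,0,0]]}' 70
```

```text
time_s: 21.95
ee_pos: [634.4, 63.5, 28.1]
tool_rot: [2.938, -0.105, -0.038]
contact_force: [-0.3, -0.2, -0.9]
opening: 40.5
```

```bash
python3 -m crank '{"claw":[30,30,30],"translation":[[0,0,-2.5],[0,0,-2],[0,0,-2]],"turn":[[0,0,0],[0,0,0],[0,0,0]]}' 70
```

```text
time_s: 22.32
ee_pos: [634.8, 63.5, 25.2]
tool_rot: [2.939, -0.106, -0.037]
contact_force: [-6.1, 3.2, 16.9]
opening: 41.0
```

```bash
python3 -m crank '{"claw":[62,62,62,64,64,64,64,64,64,64],"translation":[[0,0,0],[0,0,0],[0,0,20],[0,0,40],[0,-2,20],[0,-3,0],[0,0,0],[0,0,0],[0,0,0],[0,0,0]],"turn":[[0,0,0],[0,0,0],[0,0,0],[0,0,0],[10,-0.8,0],[10,-0.8,0],[10,-0.8,0],[10,-0.8,0],[2,0,0],[0,0,0]]}' 70; python3 w.py w22; python3 - <<'E'
from fit import *
d=np.load('/tmp/w22.npz');W=d['W'];
with np.errstate(all='ignore'): m=(abs(W[...,0]-633)<40)&(abs(W[...,1]-70)<90)
box(W,m,(44,51),'b4')
E
```

```text
time_s: 23.58
ee_pos: [639.6, 57.3, 116.1]
tool_rot: [-2.596, 0.076, -0.037]
contact_force: [0.2, 0.2, -0.2]
opening: 64.2
23.625 [639.7  57.5 116.1] [[0.998, -0.046, 0.041], [-0.061, -0.854, 0.516], [0.011, -0.518, -0.855]] [ 0.05  0.92  0.11  1.65 -0.92  0.84  0.79]
b4 5811 ang(x-axis of sizes) -4.0 c [635.4  69.6] size [40.7 65.4] z 47.9
```

View pics/w22.png

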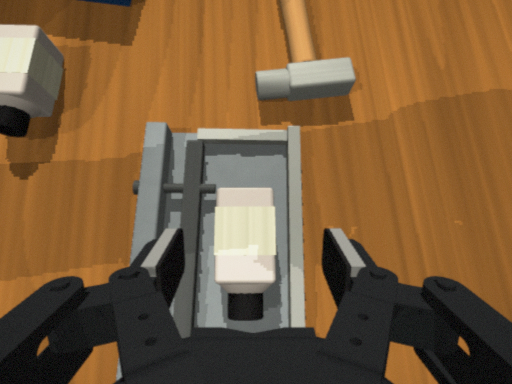

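```bash
python3 -m crank '{"claw":[64,64,64,64,64,64],"translation":[[-5,0,-20],[0,0,-20],[0,-2,-15],[0,0,-10],[0,0,0],[0,0,0]],"turn":[[0,0,0],[0,0,0],[0,0,0],[0,0,0],[0,0,0],[0,0,0]]}' 70
```

```text
time_s: 24.38
ee_pos: [635.8, 65.1, 49.7]
tool_rot: [-2.599, 0.055, -0.036]
contact_force: [-0.1, -0.6, 0.2]
opening: 64.1
```

```bash
python3 -m crank '{"claw":[64,64,64,64,64,64],"translation":[[-1,-8,0],[0,0,-12],[0,0,0],[0,0,-8],[0,0,0],[0,0,0]],"turn":[[0,0,0],[0,0,0],[0,0,0],[0,0,0],[0,0,0],[0,0,0]]}' 70; python3 w.py w23
```

```text
time_s: 25.12
ee_pos: [635.4, 55.6, 29.2]
tool_rot: [-2.6, 0.055, -0.038]
contact_force: [0.2, 0.2, 0.8]
opening: 64.2
25.175 [635.3  55.6  29.1] [[0.999, -0.032, 0.038], [-0.047, -0.856, 0.514], [0.016, -0.515, -0.857]] [ 0.11  1.05  0.01  1.66 -0.95  0.69  0.89]
```

View pics/w23.png

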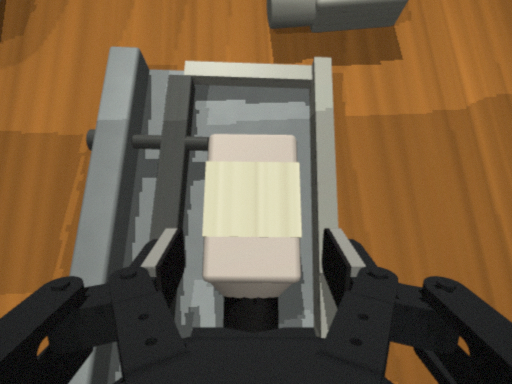

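```bash
python3 -m crank '{"claw":[30,30,30,30,30,30,30,30,30],"translation":[[0,0,0],[0,0,0],[0,0,0],[0,0,0],[0,0,20],[0,0,30],[0,0,35],[0,0,20],[0,0,0]],"turn":[[0,0,0],[0,0,0],[0,0,0],[0,0,0],[0,0,0],[0,0,0],[0,0,0],[0,0,0],[0,0,0]]}' 70; python3 -m crank '{"claw":[30,30,30,30,30,30,30,30,30,30,30],"translation":[[0,-3,0],[0,-3,0],[0,-3,0],[0,-3,0],[0,-3,0],[0,0,0],[0,0,5],[0,0,5],[0,0,0],[0,0,0],[0,0,0]],"turn":[[-10,0.6,0],[-10,0.6,0],[-10,0.6,0],[-10,0.6,0],[-10,0.6,0],[-10,0.6,0],[-10,0.6,0],[-10,0.6,0],[-10,0.6,0],[0,0,0],[0,0,0]]}' 70; python3 w.py w24;python3 -c "
from h import *
c=grab('side','s24.png'); crop(c,220,120,360,240,5,'s24c.png')"
```

```text
time_s: 26.3
ee_pos: [635.0, 55.8, 140.7]
tool_rot: [-2.601, 0.054, -0.039]
contact_force: [0.2, -0.2, -1.4]
opening: 40.5
time_s: 27.68
ee_pos: [629.6, 39.1, 136.1]
tool_rot: [2.062, -0.033, -0.041]
contact_force: [-0.5, -0.2, -0.7]
opening: 40.8
27.725 [629.1  39.4 135.2] [[0.999, -0.006, -0.044], [-0.042, -0.474, -0.88], [-0.016, 0.881, -0.474]] [-0.95  1.44  1.07  1.37 -0.11  1.13 -0.28]
```

View pics/s24c.png

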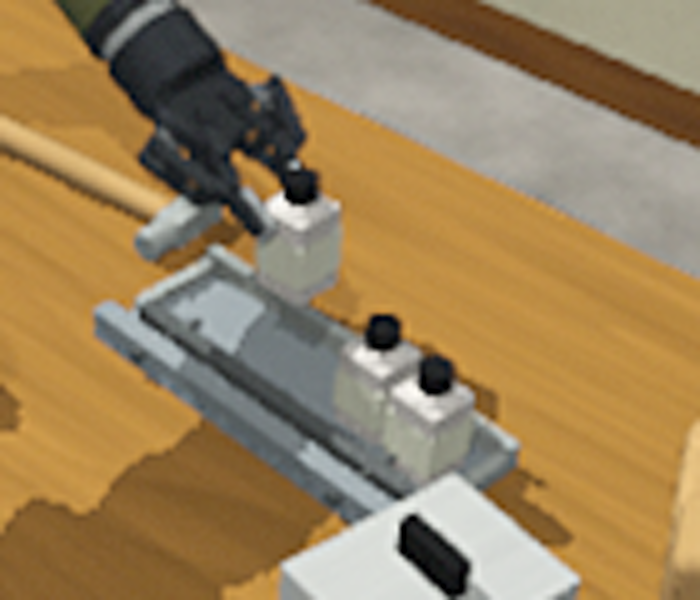

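```bash
python3 -m crank '{"claw":[30,30,30,30,30,30,30,30],"translation":[[0,-15,-10],[0,-8,-20],[0,0,-20],[0,0,-12],[0,0,0],[0,0,0],[0,0,-5],[0,0,0]],"turn":[[2,-1.5,-2],[0,0,0],[0,0,0],[0,0,0],[0,0,0],[0,0,0],[0,0,0],[0,0,0]]}' 70; python3 w.py w25
```

```text
time_s: 28.78
ee_pos: [629.7, 12.9, 67.7]
tool_rot: [2.108, -0.099, -0.035]
contact_force: [-0.1, -0.4, -1.5]
opening: 40.7
28.825 [630.   12.8  68.2] [[0.996, -0.057, -0.064], [-0.084, -0.511, -0.855], [0.016, 0.858, -0.514]] [-0.9   1.51  1.04  1.37 -0.18  1.05 -0.33]
```

```bash
python3 -m crank '{"claw":[30,30,30,30],"translation":[[0,0,-8],[0,0,-5],[0,0,-3],[0,0,-3]],"turn":[[0,0,0],[0,0,0],[0,0,0],[0,0,0]]}' 70; python3 -m crank '{"claw":[30,30],"translation":[[0,0,-3],[0,0,-3]],"turn":[[0,0,0],[0,0,0]]}' 70
```

```text
time_s: 29.32
ee_pos: [630.6, 12.6, 54.7]
tool_rot: [2.1, -0.1, -0.032]
contact_force: [-3.0, 5.4, 9.5]
opening: 40.6
time_s: 29.58
ee_pos: [630.7, 12.6, 54.8]
tool_rot: [2.092, -0.101, -0.031]
contact_force: [-2.8, 5.5, 8.7]
opening: 40.4
```

Contact. Release and retreat; then view everything for bottle3.

```bash
python3 -m crank '{"claw":[56,56,56,56,56,56,56,56],"translation":[[0,0,0],[0,0,0],[0,0,0],[2,26,15],[2,35,20],[0,35,30],[0,10,40],[0,0,10]],"turn":[[0,0,0],[0,0,0],[0,0,0],[0,0,0],[0,0,0],[0,0,0],[0,0,0],[0,0,0]]}' 70; python3 w.py w26;python3 -c "
from fit import *
c=grab('side','s26.png'); crop(c,200,120,360,240,5,'s26c.png')
c=grab('top','t26.png'); W=cloud(c)
box(W,roi(310,170,365,235),(106,118),'cov'); box(W,roi(310,170,365,235),(128,145),'grip');box(W,roi(190,185,228,218),(36,50),'b3')
"
```

```text
time_s: 30.58
ee_pos: [633.3, 119.3, 171.0]
tool_rot: [2.089, -0.102, -0.036]
contact_force: [0.9, -0.7, 0.2]
opening: 55.8
30.625 [632.9 119.1 170.7] [[0.996, -0.058, -0.069], [-0.088, -0.494, -0.865], [0.016, 0.867, -0.498]] [-0.97  1.41  1.09  1.18 -0.13  1.37 -0.33]
cov 1232 ang(x-axis of sizes) -13.0 c [ 446.2 -217.8] size [132.9 105.1] z 111.0
grip 77 ang(x-axis of sizes) -10.0 c [ 446.3 -217.6] size [13.7 48. ] z 137.8
b3 243 ang(x-axis of sizes) -3.0 c [444.  226.6] size [41.2 70.3] z 42.2
```

View pics/s26c.png

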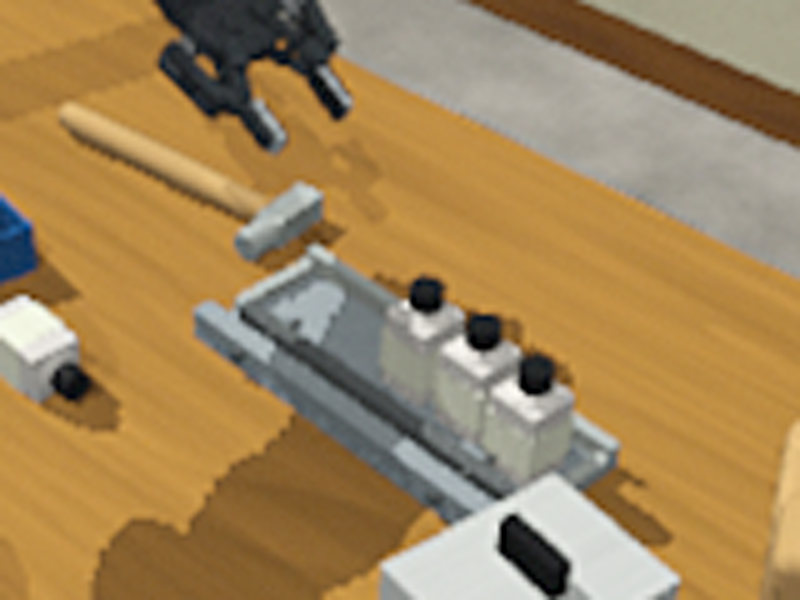

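View pics/t26.png

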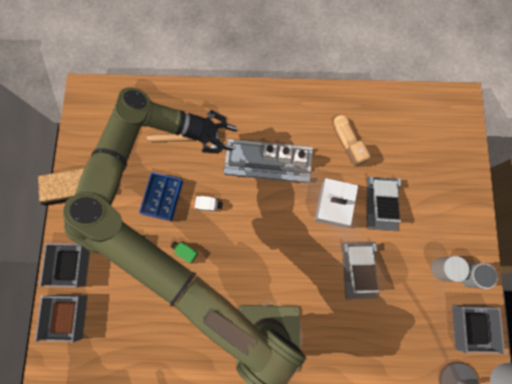

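```bash
python3 -m crank '{"claw":[56,56,56,56,56,56,65,65,65,65,65,65],"translation":[[-15,5,5],[-20,10,5],[-20,10,5],[-20,10,0],[-20,10,0],[-20,10,0],[-20,10,0],[-20,10,0],[-20,10,0],[-10,10,-20],[0,0,0],[0,0,0]],"turn":[[10,-0.8,0],[10,-0.8,0],[10,-0.8,0],[10,-0.8,0],[10,-0.8,0],[10,-0.8,0],[10,-0.8,0],[10,-0.8,0],[10,-0.8,0],[0,0,0],[0,0,0],[0,0,0]]}' 70; python3 w.py w27; python3 - <<'E'
from fit import *
d=np.load('/tmp/w27.npz');W=d['W'];
with np.errstate(all='ignore'): m=(abs(W[...,0]-440)<90)&(abs(W[...,1]-225)<80)
box(W,m,(38,48),'b3')
E
```

```text
time_s: 32.22
ee_pos: [442.7, 199.3, 133.0]
tool_rot: [-2.714, 0.136, 0.036]
contact_force: [0.0, -0.3, -0.3]
opening: 65.1
32.275 [442.6 199.4 133.1] [[0.995, -0.1, -0.005], [-0.09, -0.907, 0.412], [-0.046, -0.41, -0.911]] [-0.05  0.72 -0.31  2.19 -0.99  0.25  0.59]
b3 4699 ang(x-axis of sizes) -4.5 c [444.6 228.4] size [40.5 66.2] z 42.9
```

View pics/w27.png

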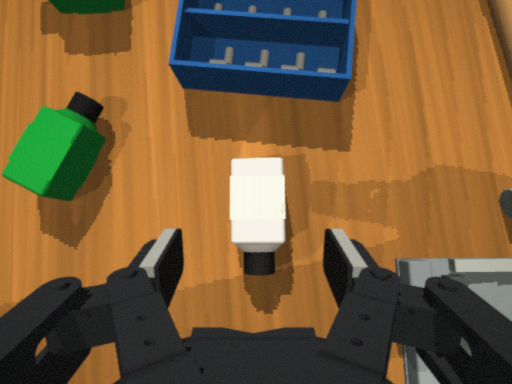

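```bash
python3 -m crank '{"claw":[65,65,65,65,65,65,65,65,65],"translation":[[0,5,0],[0,5,0],[0,5,0],[0,5,0],[0,0,-20],[0,0,-25],[0,0,-25],[0,0,0],[0,0,0]],"turn":[[-9,0.8,0],[-9,-1.2,0],[-9,0,0],[-9,0.8,0],[0,0,0],[0,0,0],[0,0,0],[0,0,0],[0,0,0]]}' 70; python3 w.py w28
```

```text
time_s: 33.4
ee_pos: [446.2, 226.9, 64.1]
tool_rot: [3.012, -0.126, 0.016]
contact_force: [0.7, -0.3, 0.8]
opening: 64.9
33.45 [446.2 226.9  64.1] [[0.996, -0.084, 0.005], [-0.083, -0.989, -0.127], [0.016, 0.126, -0.992]] [-0.9   0.9   0.47  2.03 -0.66  0.42 -0.05]
```

View pics/w28.png

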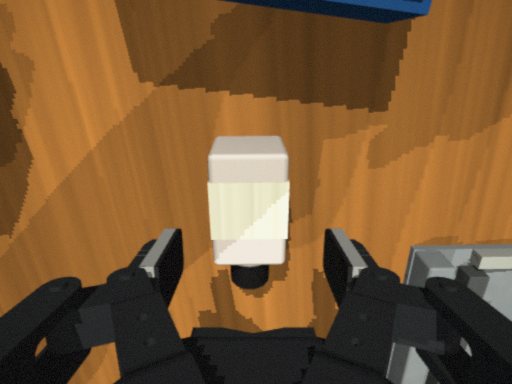

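```bash
python3 -m crank '{"claw":[65,65,65,65,65,65,30,30,30,30],"translation":[[-2,-4,-15],[0,0,-15],[0,0,-12],[0,0,0],[0,0,-3],[0,0,0],[0,0,0],[0,0,0],[0,0,0],[0,0,0]],"turn":[[0,0,0],[0,0,0],[0,0,0],[0,0,0],[0,0,0],[0,0,0],[0,0,0],[0,0,0],[0,0,0],[0,0,0]]}' 70; python3 w.py w29
```

```text
time_s: 34.7
ee_pos: [447.0, 224.1, 21.1]
tool_rot: [3.016, -0.128, 0.025]
contact_force: [-0.1, -0.3, -1.0]
opening: 40.6
34.75 [447.  224.   21.1] [[0.996, -0.085, 0.011], [-0.083, -0.989, -0.123], [0.022, 0.122, -0.992]] [-0.85  0.96  0.37  2.04 -0.71  0.31 -0.01]
```

Gripped; lift and carry to a clear bench spot near (590, 235).

```bash
python3 -m crank '{"claw":[30,30,30,30,30,30,30,30,30],"translation":[[0,0,25],[15,0,25],[40,3,0],[45,3,0],[40,3,0],[5,0,-15],[0,0,-15],[0,0,0],[0,0,0]],"turn":[[0,0,0],[0,0,0],[0,0,0],[0,0,0],[0,0,0],[0,0,0],[0,0,0],[0,0,0],[0,0,0]]}' 70; python3 w.py w30
```

```text
time_s: 35.88
ee_pos: [589.6, 233.2, 38.8]
tool_rot: [3.013, -0.124, 0.01]
contact_force: [0.7, -1.1, -2.0]
opening: 40.6
35.925 [589.4 233.3  38.8] [[0.997, -0.082, 0.001], [-0.081, -0.989, -0.125], [0.011, 0.125, -0.992]] [-0.78  1.06  0.54  1.63 -0.59  0.68 -0.07]
```

View pics/w30.png

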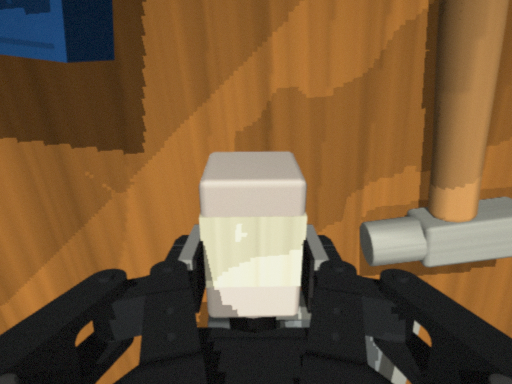

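```bash
python3 -m crank '{"claw":[30,30,30,30,30,30],"translation":[[-22,0,0],[0,0,-10],[0,0,-4],[0,0,-3],[0,0,-2],[0,0,-2]],"turn":[[0,0,0],[0,0,0],[0,0,0],[0,0,0],[0,0,0],[0,0,0]]}' 70; python3 w.py w31
```

```text
time_s: 36.67
ee_pos: [568.7, 233.9, 21.1]
tool_rot: [3.016, -0.124, 0.013]
contact_force: [-8.4, 1.0, 23.3]
opening: 40.6
36.725 [568.7 233.9  21.1] [[0.997, -0.083, 0.004], [-0.081, -0.989, -0.123], [0.014, 0.123, -0.992]] [-0.79  1.06  0.51  1.69 -0.62  0.6  -0.05]
```

```bash
python3 -m crank '{"claw":[62,62,62,64,64,64,64,64,64,64],"translation":[[0,0,0],[0,0,0],[0,0,20],[0,0,40],[0,-2,20],[0,-2,0],[0,-2,0],[0,-2,0],[0,0,0],[0,0,0]],"turn":[[0,0,0],[0,0,0],[0,0,0],[0,0,0],[10,-0.8,0],[10,-0.8,0],[10,-0.8,0],[8,-0.8,0],[0,0,0],[0,0,0]]}' 70; python3 w.py w32; python3 - <<'E'
from fit import *
d=np.load('/tmp/w32.npz');W=d['W'];
with np.errstate(all='ignore'): m=(abs(W[...,0]-569)<50)&(abs(W[...,1]-235)<80)
box(W,m,(38,48),'b3')
E
```

```text
time_s: 37.98
ee_pos: [577.0, 221.4, 109.8]
tool_rot: [-2.6, 0.114, -0.082]
contact_force: [-0.1, 0.8, -0.5]
opening: 63.9
38.025 [577.4 220.6 109.3] [[0.995, -0.065, 0.082], [-0.097, -0.856, 0.507], [0.037, -0.512, -0.858]] [-0.01  0.86 -0.28  1.9  -0.97  0.36  0.65]
b3 5892 ang(x-axis of sizes) -3.0 c [568.9 238.1] size [40.7 66.5] z 42.8
```

View pics/w32.png

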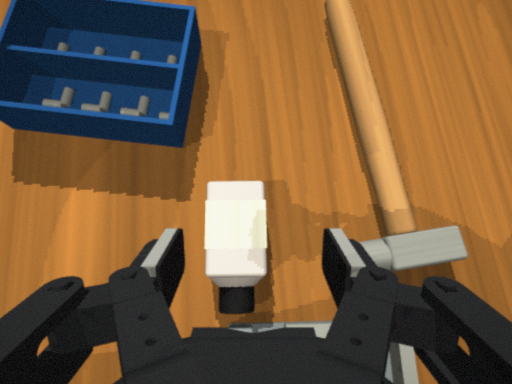

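```bash
python3 -m crank '{"claw":[62,62,62,62,62,62],"translation":[[-9,4,-15],[0,0,-20],[0,0,-15],[0,0,-10],[0,0,0],[0,0,0]],"turn":[[0,2,2],[0,0,0],[0,0,0],[0,0,0],[0,0,0],[0,0,0]]}' 70; python3 w.py w33
```

```text
time_s: 38.78
ee_pos: [566.5, 235.3, 48.5]
tool_rot: [-2.615, 0.05, -0.024]
contact_force: [1.0, -0.2, 0.9]
opening: 62.0
38.825 [566.5 235.2  48.5] [[0.999, -0.031, 0.027], [-0.04, -0.864, 0.501], [0.008, -0.502, -0.865]] [-0.01  0.98 -0.33  1.88 -0.95  0.3   0.69]
```

```bash
python3 -m crank '{"claw":[62,62,62,62,62,62],"translation":[[1.5,-11,0],[0,0,-12],[0,-2,-10],[0,-1,-5],[0,0,0],[0,0,0]],"turn":[[0,0,0],[0,0,0],[0,0,0],[0,0,0],[0,0,0],[0,0,0]]}' 70; python3 w.py w34
```

```text
time_s: 39.58
ee_pos: [568.8, 218.8, 19.8]
tool_rot: [-2.616, 0.053, -0.026]
contact_force: [-0.2, -0.1, 0.0]
opening: 62.0
39.625 [568.8 218.8  19.8] [[0.999, -0.032, 0.029], [-0.043, -0.864, 0.501], [0.009, -0.502, -0.865]] [ 0.04  1.04 -0.36  1.88 -0.94  0.25  0.74]
```

View pics/w34.png

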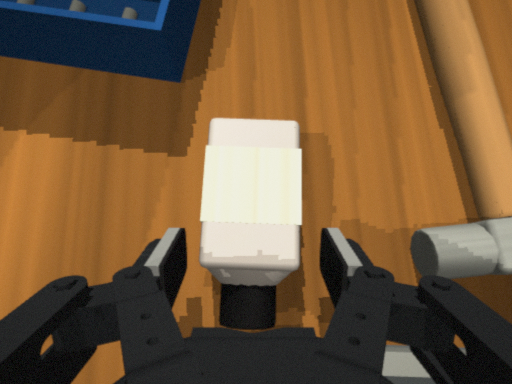

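```bash
python3 -m crank '{"claw":[62,62,30,30,30,30],"translation":[[0,5,0],[0,1,0],[0,0,0],[0,0,0],[0,0,0],[0,0,0]],"turn":[[0,0,0],[0,0,0],[0,0,0],[0,0,0],[0,0,0],[0,0,0]]}' 70; python3 -m crank '{"claw":[30,30,30,30,30],"translation":[[0,0,20],[0,0,30],[0,0,35],[0,0,30],[0,0,0]],"turn":[[0,0,0],[0,0,0],[0,0,0],[0,0,0],[0,0,0]]}' 70; python3 w.py w35
```

```text
time_s: 40.38
ee_pos: [569.1, 225.9, 21.0]
tool_rot: [-2.615, 0.051, -0.028]
contact_force: [0.4, -0.5, 0.8]
opening: 40.1
time_s: 41.0
ee_pos: [567.6, 224.3, 136.3]
tool_rot: [-2.618, 0.054, -0.023]
contact_force: [0.7, -0.1, -1.9]
opening: 40.9
41.05 [566.7 223.9 134.9] [[0.999, -0.035, 0.025], [-0.043, -0.866, 0.498], [0.004, -0.499, -0.867]] [-0.07  0.82 -0.19  1.87 -0.87  0.49  0.55]
```

View pics/w35.png

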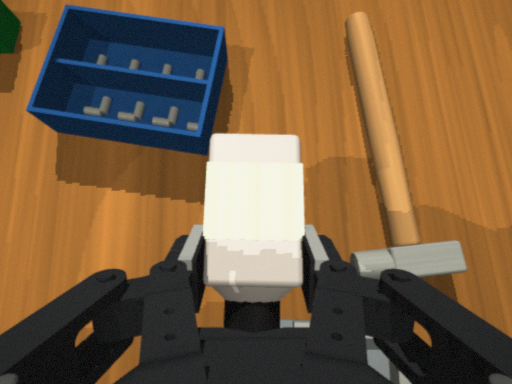

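```bash
python3 -m crank '{"claw":[30,30,30,30,30,30,30,30,30,30,30],"translation":[[7,-10,5],[7,-15,5],[7,-15,0],[7,-15,0],[7,-15,0],[7,-15,0],[7,-15,5],[7,-15,5],[7,-15,0],[0,0,0],[0,0,0]],"turn":[[-10,0.6,0],[-10,0.6,0],[-10,0.6,0],[-10,0.6,0],[-10,0.6,0],[-10,0.6,0],[-10,0.6,0],[-10,0.6,0],[-10,0.6,0],[0,0,0],[0,0,0]]}' 70; python3 w.py w36;python3 -c "
from h import *
c=grab('side','s36.png'); crop(c,220,120,360,240,5,'s36c.png')"
```

```text
time_s: 42.42
ee_pos: [624.8, 83.4, 131.7]
tool_rot: [2.035, -0.049, -0.065]
contact_force: [-1.0, -0.5, -0.3]
opening: 40.9
42.475 [624.2  83.6 131.1] [[0.998, -0.005, -0.069], [-0.064, -0.45, -0.891], [-0.026, 0.893, -0.449]] [-0.94  1.41  0.94  1.26  0.02  1.28 -0.43]
```

View pics/s36c.png

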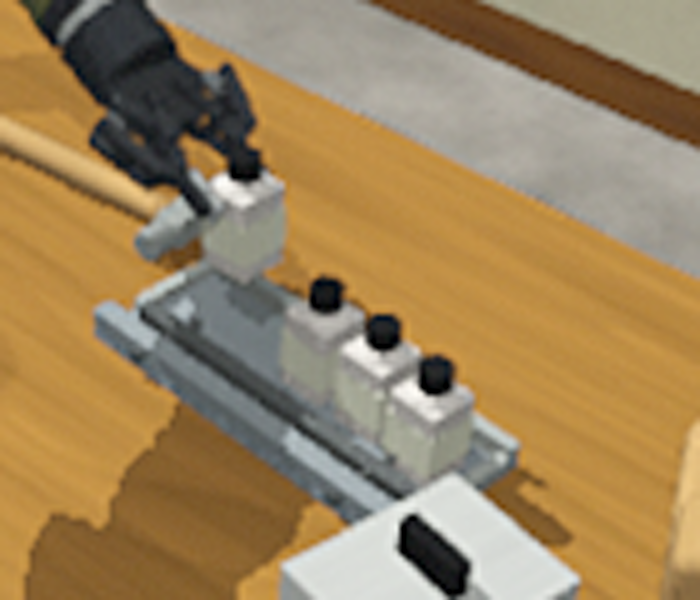

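```bash
python3 -m crank '{"claw":[30,30,30,30,30,30,30,30],"translation":[[6,-10,-10],[2,-5,-20],[0,0,-20],[0,0,-10],[0,0,0],[0,0,0],[0,0,-4],[0,0,0]],"turn":[[3,-2,-1],[0,0,0],[0,0,0],[0,0,0],[0,0,0],[0,0,0],[0,0,0],[0,0,0]]}' 70; python3 w.py w37
```

```text
time_s: 43.52
ee_pos: [633.3, 70.8, 68.1]
tool_rot: [2.101, -0.091, -0.039]
contact_force: [-0.1, 0.2, -0.3]
opening: 41.3
43.575 [633.5  70.7  68.5] [[0.997, -0.05, -0.065], [-0.081, -0.505, -0.86], [0.01, 0.862, -0.507]] [-0.9   1.46  0.9   1.25 -0.04  1.19 -0.48]
```

```bash
python3 -m crank '{"claw":[30,30,30,30,30],"translation":[[0,-3,-7],[0,0,-5],[0,0,-3],[0,0,-3],[0,0,-3]],"turn":[[0,0,0],[0,0,0],[0,0,0],[0,0,0],[0,0,0]]}' 70; python3 -m crank '{"claw":[30,30],"translation":[[0,0,-3],[0,0,-3]],"turn":[[0,0,0],[0,0,0]]}' 70
```

```text
time_s: 44.2
ee_pos: [634.2, 66.8, 53.4]
tool_rot: [2.091, -0.093, -0.036]
contact_force: [-3.2, 4.5, 8.5]
opening: 40.6
time_s: 44.45
ee_pos: [634.2, 66.9, 53.5]
tool_rot: [2.083, -0.095, -0.035]
contact_force: [-3.1, 5.1, 9.5]
opening: 40.8
```

```bash
python3 -m crank '{"claw":[56,56,56,56,56,56,56,56,56],"translation":[[0,0,0],[0,0,0],[0,0,0],[2,26,15],[2,35,20],[0,35,30],[0,10,40],[0,0,40],[0,0,0]],"turn":[[0,0,0],[0,0,0],[0,0,0],[0,0,0],[0,0,0],[0,0,0],[0,0,0],[0,0,0],[0,0,0]]}' 70; python3 -m crank '{"claw":[50,50,50,50,50,50,50,50,50,50,50],"translation":[[-10,-10,10],[-15,-25,10],[-20,-30,0],[-20,-40,0],[-20,-40,0],[-20,-50,0],[-20,-50,0],[-20,-50,0],[-20,-50,0],[-10,-25,0],[0,0,0]],"turn":[[10,-0.8,0],[10,-0.8,0],[10,-0.8,0],[10,-0.8,0],[10,-0.8,0],[10,-0.8,0],[0,0,-4],[0,0,-4],[0,0,0],[0,0,0],[0,0,0]]}' 70; python3 w.py w38; python3 -c "
from h import *
c=grab('side','s38.png'); crop(c,200,120,360,240,5,'s38c.png')"
```

```text
time_s: 45.58
ee_pos: [637.2, 173.7, 201.7]
tool_rot: [2.08, -0.096, -0.038]
contact_force: [0.1, -0.6, 0.1]
opening: 56.2
time_s: 46.95
ee_pos: [453.7, -199.5, 206.9]
tool_rot: [3.098, -0.376, -0.001]
contact_force: [0.1, 0.1, 0.1]
opening: 49.9
47.0 [ 454.3 -198.   206.8] [[0.972, -0.237, -0.003], [-0.237, -0.971, -0.02], [0.002, 0.02, -1.0]] [ 0.02  0.6   0.45  2.   -0.4   0.62  0.5 ]
```

View pics/s38c.png

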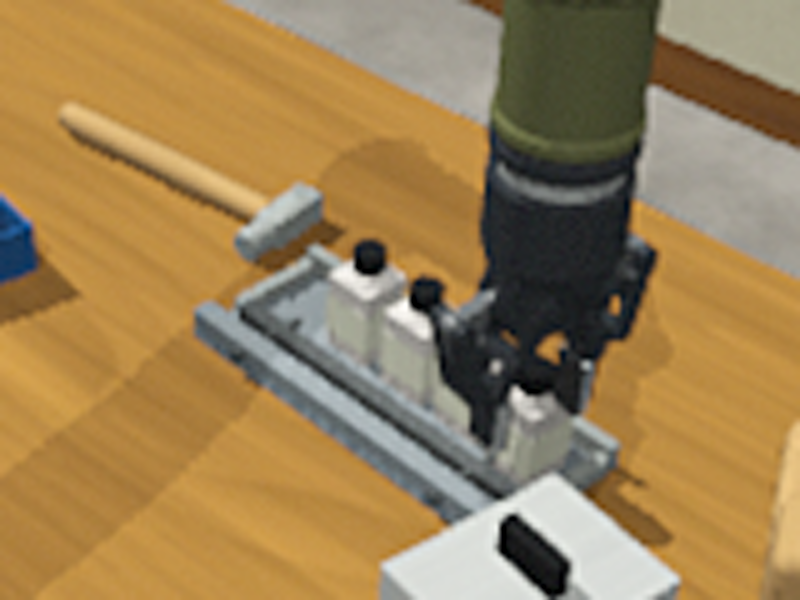

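View pics/w38.png

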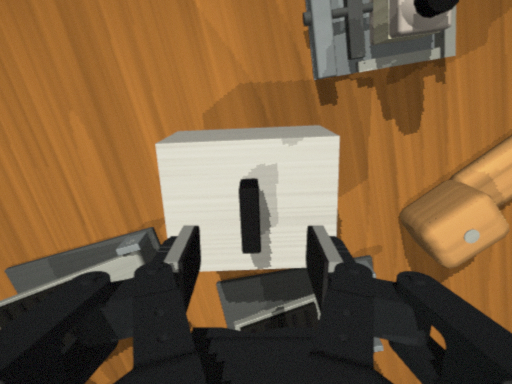

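```bash
python3 - <<'E'
from fit import *
d=np.load('/tmp/w38.npz');W=d['W']
box(W,roi(150,120,345,275),(108,116),'cover')
box(W,roi(225,165,280,265),(132,145),'grip')
E
```

```text
cover 18772 ang(x-axis of sizes) -10.0 c [ 447.8 -216.9] size [131.4 104.9] z 111.9
grip 1346 ang(x-axis of sizes) -11.0 c [ 447.4 -217. ] size [13.5 48.5] z 139.8
```

```bash
python3 -m crank '{"claw":[50,50,50,50,50,50],"translation":[[-6,-19,-20],[0,0,-30],[0,0,-20],[0,0,-10],[0,0,0],[0,0,0]],"turn":[[0,0,2.5],[0,0,0],[0,0,0],[0,0,0],[0,0,0],[0,0,0]]}' 70; python3 w.py w39
```

```text
time_s: 47.8
ee_pos: [454.8, -206.0, 123.5]
tool_rot: [3.115, -0.272, 0.003]
contact_force: [-0.1, -0.4, 0.5]
opening: 49.9
47.85 [ 454.8 -206.   123.6] [[0.985, -0.174, 0.001], [-0.174, -0.985, -0.014], [0.003, 0.014, -1.0]] [ 0.14  0.73  0.3   2.06 -0.48  0.41  0.64]
```

View pics/w39.png

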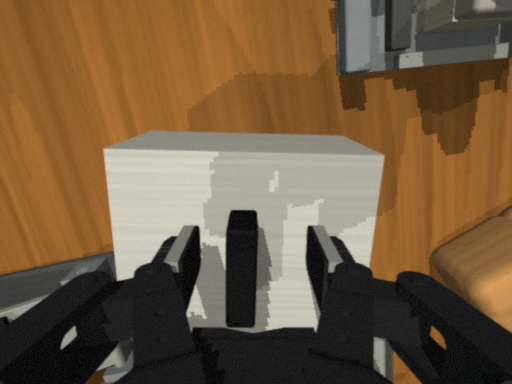

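```bash
python3 -m crank '{"claw":[50,50,50,50],"translation":[[-7,-11,0],[-1,-1,-4],[0,0,0],[0,0,0]],"turn":[[0,0,-1],[0,0,0],[0,0,0],[0,0,0]]}' 70; python3 w.py w40
```

```text
time_s: 48.35
ee_pos: [446.6, -219.9, 120.6]
tool_rot: [3.111, -0.303, 0.006]
contact_force: [-0.1, -1.1, -0.1]
opening: 50.2
48.4 [ 446.6 -219.8  120.6] [[0.981, -0.193, 0.003], [-0.193, -0.981, -0.016], [0.006, 0.015, -1.0]] [ 0.18  0.73  0.29  2.07 -0.49  0.39  0.66]
```

```bash
python3 -m crank '{"claw":[5,5,5,5,5],"translation":[[0,0,0],[0,0,0],[0,0,0],[0,0,0],[0,0,0]],"turn":[[0,0,0],[0,0,0],[0,0,0],[0,0,0],[0,0,0]]}' 70; python3 -m crank '{"claw":[5,5,5,5,5],"translation":[[0,0,8],[0,0,15],[0,0,20],[0,0,25],[0,0,0]],"turn":[[0,0,0],[0,0,0],[0,0,0],[0,0,0],[0,0,0]]}' 70; python3 w.py w41
```

```text
time_s: 49.02
ee_pos: [446.9, -219.5, 120.8]
tool_rot: [3.112, -0.303, 0.007]
contact_force: [-0.2, 0.7, 2.0]
opening: 12.3
time_s: 49.65
ee_pos: [445.6, -218.2, 190.4]
tool_rot: [3.113, -0.3, 0.001]
contact_force: [1.0, 0.3, -3.0]
opening: 12.6
49.7 [ 444.9 -217.6  189.4] [[0.982, -0.191, -0.003], [-0.191, -0.982, -0.013], [-0.0, 0.013, -1.0]] [ 0.1   0.62  0.41  2.02 -0.41  0.58  0.6 ]
```

View pics/w41.png

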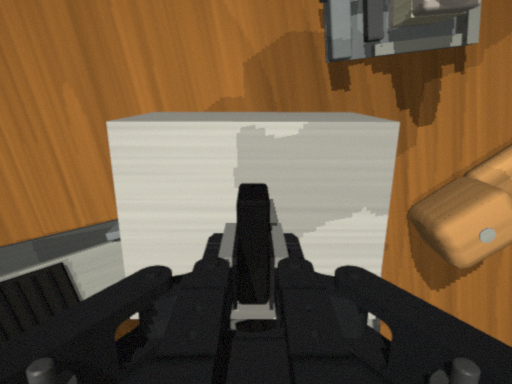

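```bash
python3 -m crank '{"claw":[5,5,5,5,5,5,5,5,5,5,5,5],"translation":[[0,0,25],[0,10,10],[0,40,0],[0,45,0],[0,45,0],[0,45,0],[0,40,0],[0,20,-25],[0,0,-35],[0,0,-25],[0,0,0],[0,0,0]],"turn":[[0,0,0],[0,0,0],[0,0,0],[0,0,0],[0,0,0],[0,0,0],[0,0,0],[0,0,0],[0,0,0],[0,0,0],[0,0,0],[0,0,0]]}' 70; python3 w.py w42
```

```text
time_s: 51.2
ee_pos: [434.9, 45.5, 128.6]
tool_rot: [3.119, -0.283, -0.034]
contact_force: [0.5, 0.5, -2.1]
opening: 12.4
51.25 [434.9  45.6 128.7] [[0.983, -0.18, -0.023], [-0.18, -0.984, -0.008], [-0.021, 0.012, -1.0]] [-0.41  0.69  0.31  2.2  -0.59  0.35  0.22]
```

View pics/w42.png

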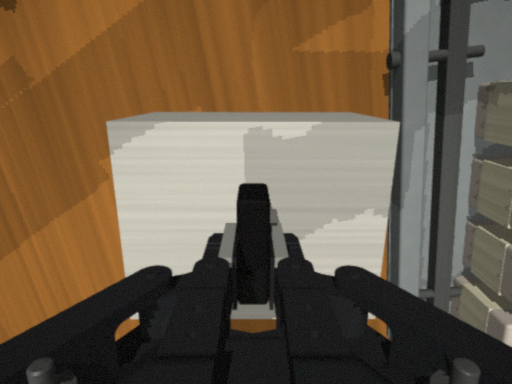

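```bash
python3 -m crank '{"claw":[5,5,5,5,5,5,5],"translation":[[20,0,0],[0,0,-15],[0,0,-12],[0,0,-6],[0,0,0],[0,0,-4],[0,0,-3]],"turn":[[0,-1.2,0],[0,0,0],[0,0,0],[0,0,0],[0,0,0],[0,0,0],[0,0,0]]}' 70; python3 w.py w43
```

```text
time_s: 52.12
ee_pos: [462.9, 45.5, 90.6]
tool_rot: [3.122, -0.284, 0.022]
contact_force: [-0.4, -1.0, -3.1]
opening: 12.1
52.175 [462.8  45.5  90.3] [[0.983, -0.181, 0.013], [-0.181, -0.984, -0.008], [0.014, 0.005, -1.0]] [-0.34  0.77  0.22  2.18 -0.63  0.24  0.26]
```

```bash
python3 -m crank '{"claw":[5,5,5],"translation":[[0,0,-3],[0,0,-3],[0,0,-2]],"turn":[[0,0,0],[0,0,0],[0,0,0]]}' 70; python3 w.py w43b
```

```text
time_s: 52.55
ee_pos: [464.0, 46.1, 85.7]
tool_rot: [3.126, -0.285, 0.028]
contact_force: [-5.2, 0.8, 34.4]
opening: 12.4
52.6 [464.   46.1  85.8] [[0.983, -0.181, 0.017], [-0.181, -0.983, -0.004], [0.018, 0.001, -1.0]] [-0.33  0.77  0.2   2.18 -0.64  0.22  0.26]
```

```bash
python3 -m crank '{"claw":[50,50,50,50,65,65,65,65,65,65,65],"translation":[[0,0,1],[0,0,0],[0,0,25],[0,0,40],[0,-10,50],[0,-50,30],[-5,-50,0],[-5,-55,0],[0,-55,0],[0,-40,0],[0,0,0]],"turn":[[0,0,0],[0,0,0],[0,0,0],[0,0,0],[0,0,0],[0,0,0],[0,0,0],[0,0,0],[0,0,0],[0,0,0],[0,0,0]]}' 70; python3 w.py w44; python3 - <<'E'
from fit import *
d=np.load('/tmp/w44.npz');W=d['W']
with np.errstate(all='ignore'): m=(abs(W[...,0]-450)<90)&(abs(W[...,1]+217)<80)
box(W,m,(40,50),'tubrim'); box(W,m,(66,78),'b5'); box(W,m,(90,102),'b5cap')
E
```

```text
time_s: 53.98
ee_pos: [454.1, -220.8, 235.6]
tool_rot: [3.124, -0.275, 0.032]
contact_force: [0.1, 1.0, 0.2]
opening: 64.9
54.025 [ 454.2 -218.5  235.3] [[0.985, -0.172, 0.019], [-0.172, -0.985, -0.005], [0.02, 0.002, -1.0]] [ 0.07  0.56  0.47  1.96 -0.39  0.69  0.6 ]
tubrim 1848 ang(x-axis of sizes) -11.5 c [ 451.1 -218. ] size [119.4  91.7] z 45.8
b5 1087 ang(x-axis of sizes) -19.5 c [ 449.5 -209.7] size [41. 41.] z 73.3
b5cap 648 ang(x-axis of sizes) -4.0 c [ 449.6 -209.7] size [23.  23.5] z 96.8
```

View pics/w44.png

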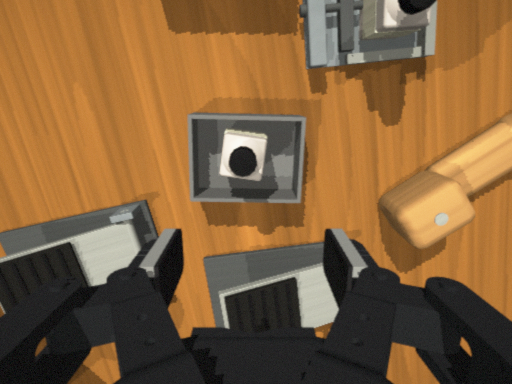

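```bash
python3 -m crank '{"claw":[62,62,62,62,62,62],"translation":[[-5,9,-30],[0,0,-35],[0,0,-30],[0,0,-20],[0,0,0],[0,0,0]],"turn":[[0,1,-9.5],[0,0,0],[0,0,0],[0,0,0],[0,0,0],[0,0,0]]}' 60; python3 w.py w45
```

```text
time_s: 54.78
ee_pos: [450.8, -199.4, 116.5]
tool_rot: [3.098, -0.518, -0.001]
contact_force: [0.2, -0.1, 0.1]
opening: 61.9
54.825 [ 450.9 -199.4  116.6] [[0.946, -0.326, -0.0], [-0.326, -0.946, -0.001], [-0.0, 0.001, -1.0]] [ 0.12  0.75  0.33  2.08 -0.58  0.41  0.58]
```

View pics/w45.png

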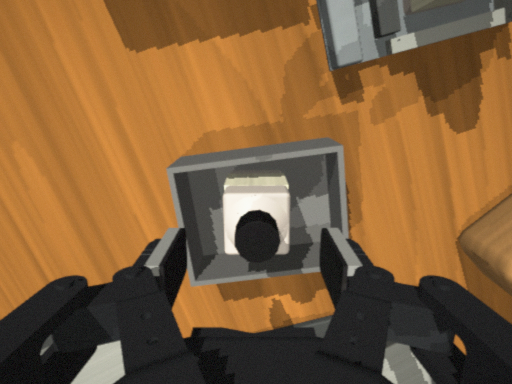

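```bash
python3 -m crank '{"claw":[62,62,62,62,62,62],"translation":[[-1,-11,0],[0,0,-20],[0,0,-20],[0,-3,-15],[0,0,0],[0,0,0]],"turn":[[0,0,0],[0,0,0],[0,0,0],[0,0,0],[0,0,0],[0,0,0]]}' 60; python3 w.py w46
```

```text
time_s: 55.58
ee_pos: [452.7, -219.2, 64.1]
tool_rot: [3.092, -0.521, 0.015]
contact_force: [-0.5, 0.6, -0.4]
opening: 61.8
55.625 [ 452.7 -219.1   64.2] [[0.945, -0.327, 0.008], [-0.327, -0.945, -0.008], [0.01, 0.004, -1.0]] [ 0.22  0.84  0.22  2.08 -0.63  0.28  0.65]
```

View pics/w46.png

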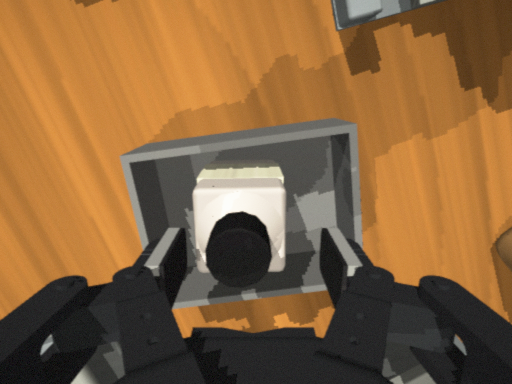

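Overshot y; correct by (-3, +9) and go down 20.

```bash
python3 -m crank '{"claw":[62,62,62,62,62],"translation":[[-3,9,0],[0,0,-10],[0,0,-8],[0,0,0],[0,0,0]],"turn":[[0,0,0],[0,0,0],[0,0,0],[0,0,0],[0,0,0]]}' 60; python3 w.py w47
```

```text
time_s: 56.25
ee_pos: [449.9, -209.1, 45.7]
tool_rot: [3.092, -0.519, 0.016]
contact_force: [-0.2, 1.0, 0.1]
opening: 61.9
56.3 [ 450.  -209.1   45.7] [[0.945, -0.326, 0.009], [-0.326, -0.945, -0.008], [0.011, 0.004, -1.0]] [ 0.23  0.87  0.17  2.1  -0.65  0.21  0.66]
```

View pics/w47.png

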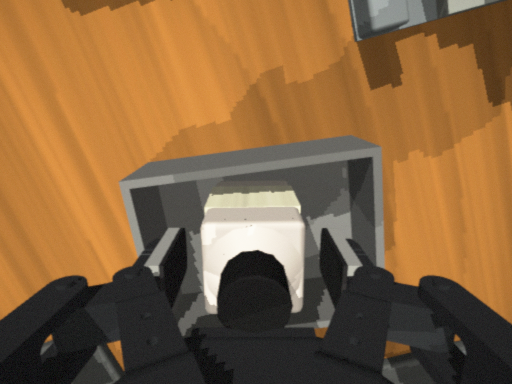

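```bash
python3 -m crank '{"claw":[30,30,30,30,30,30,30,30,30],"translation":[[0,0,0],[0,0,0],[0,0,0],[0,0,0],[0,0,20],[0,0,35],[0,0,40],[0,0,40],[0,0,0]],"turn":[[0,0,0],[0,0,0],[0,0,0],[0,0,0],[0,0,0],[0,0,0],[0,0,0],[0,0,0],[0,0,0]]}' 70; python3 w.py w48
```

```text
time_s: 57.42
ee_pos: [448.6, -208.3, 183.2]
tool_rot: [3.093, -0.519, 0.011]
contact_force: [0.4, 1.1, -3.3]
opening: 41.1
57.475 [ 447.7 -207.4  181.7] [[0.945, -0.326, 0.003], [-0.326, -0.945, -0.004], [0.005, 0.003, -1.0]] [ 0.06  0.65  0.46  2.03 -0.51  0.57  0.54]
```

View pics/w48.png

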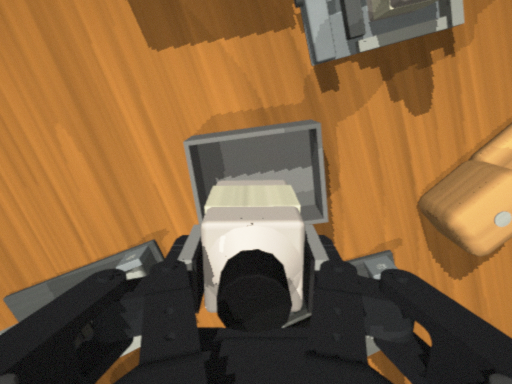

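```bash
python3 -m crank '{"claw":[30,30,30,30,30,30,30,30,30,30,30],"translation":[[5,30,0],[15,40,0],[20,40,0],[20,40,0],[25,40,0],[25,40,0],[25,40,0],[25,40,0],[25,20,0],[0,0,0],[0,0,0]],"turn":[[0,0,3],[0,0,3],[0,0,3],[0,0,3],[0,0,2],[0,0,0],[0,0,0],[0,0,0],[0,0,0],[0,0,0],[0,0,0]]}' 70; python3 w.py w49
```

```text
time_s: 58.85
ee_pos: [622.6, 136.5, 158.8]
tool_rot: [3.135, -0.128, -0.053]
contact_force: [0.1, -0.3, -0.5]
opening: 40.5
58.9 [622.6 136.6 158.9] [[0.996, -0.082, -0.034], [-0.082, -0.997, -0.002], [-0.033, 0.005, -0.999]] [-0.54  0.86  0.5   1.58 -0.5   0.87  0.08]
```

View pics/w49.png

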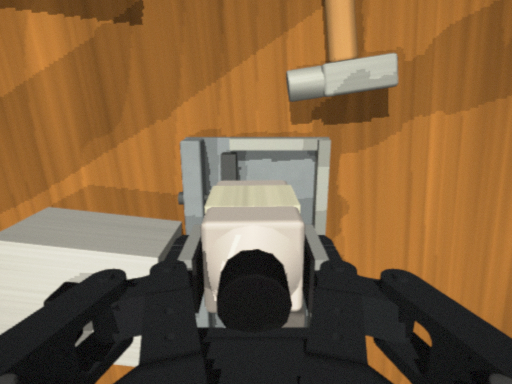

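```bash
python3 -m crank '{"claw":[30,30,30,30,30,30],"translation":[[15,-8,0],[0,-4,0],[0,0,-20],[0,0,-15],[0,0,0],[0,0,0]],"turn":[[0,-2.5,0],[0,0,0],[0,0,0],[0,0,0],[0,0,0],[0,0,0]]}' 70; python3 w.py w50
```

```text
time_s: 59.65
ee_pos: [633.8, 119.9, 122.2]
tool_rot: [3.136, -0.139, 0.006]
contact_force: [-0.3, 1.1, -0.8]
opening: 40.7
59.7 [633.7 119.9 122.2] [[0.996, -0.089, 0.003], [-0.089, -0.996, -0.003], [0.004, 0.002, -1.0]] [-0.5   0.9   0.47  1.62 -0.54  0.75  0.12]
```

```bash
python3 -m crank '{"claw":[30,30,30,30,30,30,30],"translation":[[3,5,-15],[0,0,-20],[0,0,-15],[0,0,-8],[0,0,-3],[0,0,0],[0,0,0]],"turn":[[0,0,0],[0,0,0],[0,0,0],[0,0,0],[0,0,0],[0,0,0],[0,0,0]]}' 70; python3 w.py w51;python3 -c "
from h import *
c=grab('side','s51.png'); crop(c,200,120,360,240,5,'s51c.png')"
```

```text
time_s: 60.58
ee_pos: [637.1, 125.7, 57.0]
tool_rot: [3.136, -0.138, 0.006]
contact_force: [0.6, 0.5, -2.1]
opening: 40.6
60.625 [637.2 125.7  57.1] [[0.996, -0.088, 0.004], [-0.088, -0.996, -0.002], [0.004, 0.002, -1.0]] [-0.48  0.99  0.41  1.63 -0.58  0.65  0.15]
```

View pics/s51c.png

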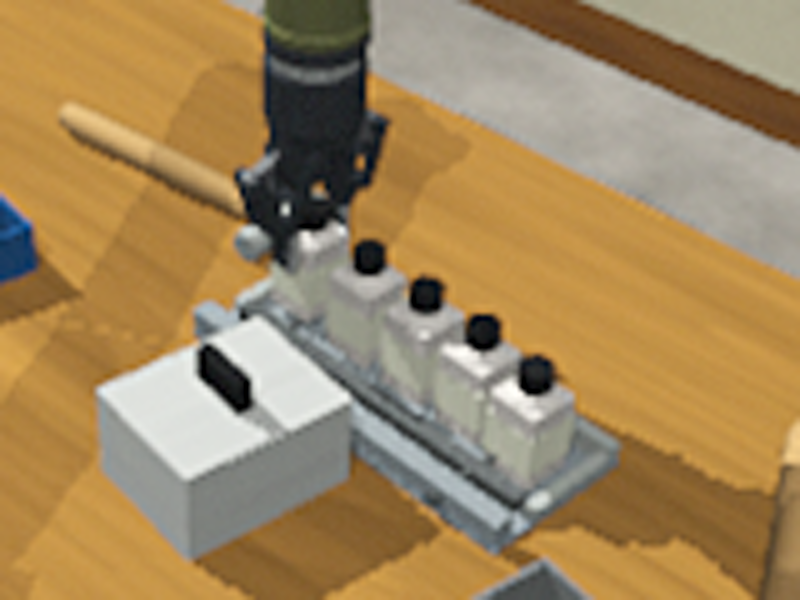

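```bash
python3 -m crank '{"claw":[30,30,30,30,30],"translation":[[0,-1,-5],[0,0,-3],[0,0,-2.5],[0,0,-2],[0,0,-2]],"turn":[[0,0,0],[0,0,0],[0,0,0],[0,0,0],[0,0,0]]}' 70
```

```text
time_s: 61.3
ee_pos: [637.7, 124.8, 47.2]
tool_rot: [-3.138, 0.139, -0.008]
contact_force: [-3.9, 0.7, 13.1]
opening: 41.2
```

```bash
python3 -m crank '{"claw":[58,58,58,58,58,50,50,50,50,50,50,50],"translation":[[0,0,1],[0,0,0],[0,0,25],[0,0,40],[0,0,50],[-20,0,40],[-40,-20,0],[-40,-20,0],[-40,-20,0],[-30,-15,0],[0,0,0],[0,0,0]],"turn":[[0,0,0],[0,0,0],[0,0,0],[0,0,0],[0,0,0],[0,0,-5.5],[0,0,0],[0,0,0],[0,0,0],[0,0,0],[0,0,0],[0,0,0]]}' 70; python3 w.py w52; python3 - <<'E'
from fit import *
d=np.load('/tmp/w52.npz');W=d['W']
with np.errstate(all='ignore'): m=(abs(W[...,0]-464)<100)&(abs(W[...,1]-46)<90)
box(W,m,(70,84),'cover'); box(W,m,(97,112),'grip')
E
```

```text
time_s: 62.8
ee_pos: [465.5, 48.2, 207.8]
tool_rot: [-3.127, 0.292, -0.019]
contact_force: [0.2, -0.0, 0.9]
opening: 50.6
62.85 [465.3  48.1 207.7] [[0.983, -0.185, 0.012], [-0.185, -0.983, -0.0], [0.012, -0.002, -1.0]] [-0.54  0.58  0.53  2.08 -0.52  0.59  0.18]
cover 17153 ang(x-axis of sizes) -12.0 c [464.   48.1] size [132.  104.4] z 76.9
grip 1091 ang(x-axis of sizes) -11.0 c [464.5  48.4] size [13.7 47.9] z 104.7
```

View pics/w52.png

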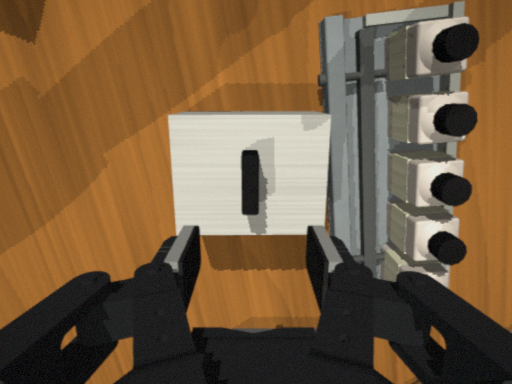

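```bash
python3 -m crank '{"claw":[50,50,50,50,50,50],"translation":[[0,0,-30],[0,0,-30],[0,0,-25],[0,0,-10],[0,0,0],[0,0,0]],"turn":[[0,0.7,0],[0,0,0],[0,0,0],[0,0,0],[0,0,0],[0,0,0]]}' 70
```

```text
time_s: 63.6
ee_pos: [473.1, 50.8, 110.0]
tool_rot: [-3.127, 0.284, -0.014]
contact_force: [0.3, -0.0, 0.2]
opening: 50.1
```

```bash
python3 -m crank '{"claw":[50,50,50,50,50,50],"translation":[[-9,-3,0],[0,0,-12],[-2,0,-10],[0,0,0],[0,0,0],[0,0,0]],"turn":[[0,0,0],[0,0,0],[0,0,0],[0,0,0],[0,0,0],[0,0,0]]}' 70; python3 w.py w53
```

```text
time_s: 64.35
ee_pos: [462.1, 47.7, 87.8]
tool_rot: [-3.127, 0.284, -0.018]
contact_force: [-0.1, -0.2, 0.6]
opening: 49.8
64.4 [462.2  47.7  87.9] [[0.984, -0.18, 0.012], [-0.18, -0.984, 0.001], [0.011, -0.003, -1.0]] [-0.35  0.77  0.24  2.18 -0.72  0.25  0.34]
```

View pics/w53.png

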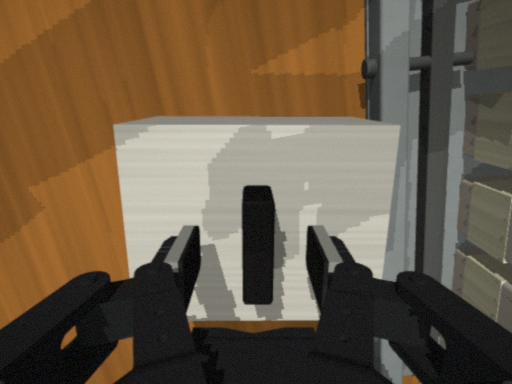

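```bash
python3 -m crank '{"claw":[50,5,5,5,5,5,5,5,5,5,5],"translation":[[1.5,0,0],[0,0,0],[0,0,0],[0,0,0],[0,0,0],[0,0,10],[0,0,25],[0,0,40],[0,0,40],[0,0,20],[0,0,0]],"turn":[[0,0,0],[0,0,0],[0,0,0],[0,0,0],[0,0,0],[0,0,0],[0,0,0],[0,0,0],[0,0,0],[0,0,0],[0,0,0]]}' 70; python3 -m crank '{"claw":[5,5,5,5,5,5,5,5,5],"translation":[[0,-35,0],[0,-40,0],[0,-45,0],[0,-45,0],[0,-45,0],[0,-30,0],[0,-15,0],[0,0,0],[0,0,0]],"turn":[[0,0,0],[0,0,0],[0,0,0],[0,0,0],[0,0,0],[0,0,0],[0,0,0],[0,0,0],[0,0,0]]}' 70; python3 w.py w54
```

```text
time_s: 65.78
ee_pos: [461.2, 48.0, 228.1]
tool_rot: [-3.127, 0.283, -0.012]
contact_force: [-0.4, -0.1, -2.6]
opening: 12.2
time_s: 66.9
ee_pos: [454.2, -207.9, 219.6]
tool_rot: [-3.122, 0.27, 0.016]
contact_force: [0.9, 0.3, -3.2]
opening: 12.0
66.95 [ 454.2 -207.8  219.6] [[0.985, -0.171, -0.009], [-0.171, -0.985, 0.009], [-0.011, -0.007, -1.0]] [ 0.03  0.6   0.51  1.96 -0.45  0.7   0.64]
```

View pics/w54.png

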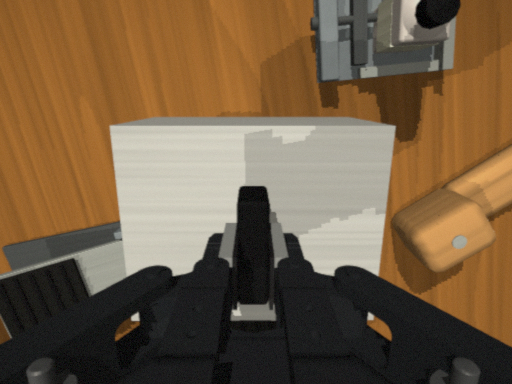

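```bash
python3 -m crank '{"claw":[5,5,5,5,5,5],"translation":[[-3,-10,-15],[0,0,-25],[0,0,-15],[0,0,-5],[0,0,0],[0,0,0]],"turn":[[0,-0.8,-1.2],[0,0,0],[0,0,0],[0,0,0],[0,0,0],[0,0,0]]}' 70; python3 w.py w55; python3 - <<'E'
from fit import *
d=np.load('/tmp/w55.npz');W=d['W']
with np.errstate(all='ignore'): m=(abs(W[...,0]-450)<100)&(abs(W[...,1]+217)<70)
box(W,m,(135,150),'cover'); 
E
```

```text
time_s: 67.7
ee_pos: [454.0, -210.7, 158.9]
tool_rot: [-3.116, 0.284, -0.01]
contact_force: [-0.2, -0.0, -3.6]
opening: 12.0
67.75 [ 454.1 -210.7  158.9] [[0.984, -0.181, 0.008], [-0.181, -0.983, 0.012], [0.005, -0.013, -1.0]] [ 0.11  0.68  0.4   2.03 -0.54  0.53  0.72]
cover 34571 ang(x-axis of sizes) -10.0 c [ 454.6 -207.9] size [132.6 101.7] z 147.5
```

```bash
python3 -m crank '{"claw":[5,5,5,5,5,5],"translation":[[-3.5,-8.5,0],[0,0,-8],[0,0,-8],[0,0,0],[0,0,0],[0,0,0]],"turn":[[0,0,-0.5],[0,0,0],[0,0,0],[0,0,0],[0,0,0],[0,0,0]]}' 70; python3 w.py w56
```

```text
time_s: 68.5
ee_pos: [450.5, -220.3, 142.3]
tool_rot: [-3.115, 0.299, -0.012]
contact_force: [-0.0, -0.8, -2.4]
opening: 12.3
68.55 [ 450.6 -220.3  142.4] [[0.982, -0.19, 0.009], [-0.191, -0.982, 0.011], [0.007, -0.013, -1.0]] [ 0.15  0.71  0.37  2.04 -0.56  0.49  0.75]
```

```bash
python3 -m crank '{"claw":[5,5,5,5,5],"translation":[[0,1.5,-5],[0,0,-4],[0,0,0],[0,0,0],[0,0,0]],"turn":[[0,0,0],[0,0,0],[0,0,0],[0,0,0],[0,0,0]]}' 70; python3 w.py w57
```

```text
time_s: 69.18
ee_pos: [450.8, -218.6, 132.9]
tool_rot: [-3.115, 0.299, -0.013]
contact_force: [-0.2, 0.4, -3.3]
opening: 12.3
69.225 [ 450.8 -218.7  132.9] [[0.982, -0.19, 0.009], [-0.19, -0.982, 0.011], [0.007, -0.013, -1.0]] [ 0.15  0.72  0.36  2.05 -0.58  0.47  0.76]
```

View pics/w57.png

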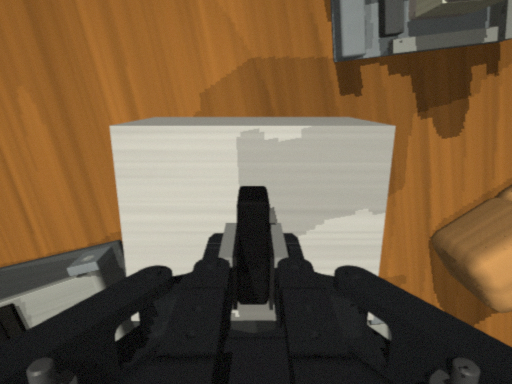

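```bash
python3 -m crank '{"claw":[5,5,5],"translation":[[0,0,-3],[0,0,-3],[0,0,0]],"turn":[[0,0,0],[0,0,0],[0,0,0]]}' 70; python3 -m crank '{"claw":[5,5,5],"translation":[[0,0,-3],[0,0,-2],[0,0,0]],"turn":[[0,0,0],[0,0,0],[0,0,0]]}' 70
```

```text
time_s: 69.6
ee_pos: [450.8, -218.7, 126.5]
tool_rot: [-3.115, 0.299, -0.013]
contact_force: [0.8, -0.8, -3.4]
opening: 12.0
time_s: 69.97
ee_pos: [451.2, -218.5, 124.0]
tool_rot: [-3.114, 0.299, -0.018]
contact_force: [0.3, -0.2, -1.9]
opening: 12.1
```

```bash
python3 -m crank '{"claw":[5,5],"translation":[[0,0,-3],[0,0,-2]],"turn":[[0,0,0],[0,0,0]]}' 70; python3 -m crank '{"claw":[5],"translation":[[0,0,-2]],"turn":[[0,0,0]]}' 70
```

```text
time_s: 70.22
ee_pos: [451.7, -217.6, 123.4]
tool_rot: [-3.11, 0.299, -0.024]
contact_force: [-4.5, 2.5, 23.5]
opening: 11.8
time_s: 70.35
ee_pos: [451.6, -217.7, 123.3]
tool_rot: [-3.109, 0.3, -0.026]
contact_force: [-3.8, 2.7, 23.8]
opening: 12.0
```

Seated. Release, rise and check.

```bash
python3 -m crank '{"claw":[45,45,45,45,45,45,45],"translation":[[0,0,1],[0,0,0],[0,0,25],[0,0,40],[0,10,40],[0,0,20],[0,0,0]],"turn":[[0,0,0],[0,0,0],[0,0,0],[0,0,0],[0,0,0],[0,0,0],[0,0,0]]}' 70; python3 w.py w58; python3 - <<'E'
from fit import *
d=np.load('/tmp/w58.npz');W=d['W']
with np.errstate(all='ignore'): m=(abs(W[...,0]-450)<100)&(abs(W[...,1]+217)<80)
box(W,m,(106,118),'cover'); box(W,m,(132,146),'grip')
c=grab('top','t58.png'); crop(c,210,120,430,280,3,'t58c.png')
W=cloud(c); box(W,roi(300,160,370,240),(106,118),'Tcover')
c=grab('side','s58.png'); crop(c,220,140,420,330,4,'s58c.png')
E
```

```text
time_s: 71.22
ee_pos: [452.3, -207.5, 251.4]
tool_rot: [-3.109, 0.3, -0.025]
contact_force: [-0.4, 0.4, 0.0]
opening: 45.1
71.275 [ 451.8 -207.   250.5] [[0.982, -0.191, 0.016], [-0.191, -0.981, 0.017], [0.013, -0.02, -1.0]] [ 0.01  0.55  0.54  1.95 -0.44  0.75  0.62]
cover 15362 ang(x-axis of sizes) -12.5 c [ 451.5 -217. ] size [132.1 104.3] z 111.9
grip 996 ang(x-axis of sizes) -11.0 c [ 451.7 -217.4] size [13.4 48.5] z 139.7Traceback (most recent call last):
  File "<stdin>", line 6, in <module>
  File "fit.py", line 12, in box
    P=W[k]; a,c,s=rect(P[:,:2]); print(label,len(P),'ang(x-axis of sizes)',a,'c',c.round(1),'size',s.round(1),'z',np.median(P[:,2]).round(1))
                  ~~~~^^^^^^^^^
  File "fit.py", line 7, in rect
    q=P@r.T; lo=np.percentile(q,1.5,axis=0);hi=np.percentile(q,98.5,axis=0); A=np.prod(hi-lo)
                ~~~~~~~~~~~~~^^^^^^^^^^^^^^
    return _quantile_unchecked(
        a, q, axis, out, overwrite_input, method, keepdims, weights)
    return _ureduce(a,
                    func=_quantile_ureduce_func,
    ...<5 lines>...
                    overwrite_input=overwrite_input,
                    method=method)
    r = func(a, **kwargs)
    result = _quantile(arr,
                       quantiles=q,
    ...<2 lines>...
                       out=out,
                       weights=wgt)
    slices_having_nans = np.isnan(arr[-1, ...])
                                  ~~~^^^^^^^^^
IndexError: index -1 is out of bounds for axis 0 with size 0
```

View pics/w58.png

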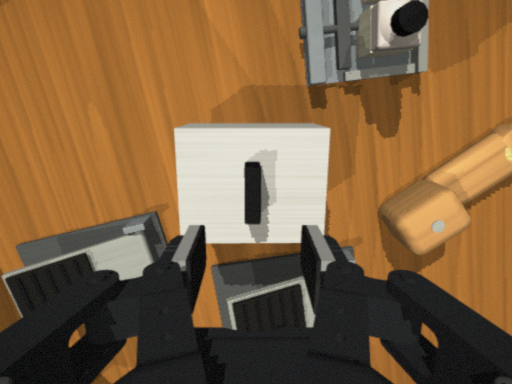

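```bash
python3 -m crank '{"claw":[0,0,0,0,0,0],"translation":[[0,-40,0],[0,-40,0],[0,-45,0],[0,-40,0],[0,0,0],[0,0,0]],"turn":[[0,0,0],[0,0,0],[0,0,0],[0,0,0],[0,0,0],[0,0,0]]}' 70; python3 w.py w59; python3 - <<'E'
from fit import *
c=grab('side','s59.png'); crop(c,220,140,420,330,4,'s59c.png')
c=grab('top','t59.png'); crop(c,220,120,420,280,4,'t59c.png')
E
```

```text
time_s: 72.08
ee_pos: [447.7, -372.1, 239.4]
tool_rot: [-3.098, 0.295, 0.003]
contact_force: [-0.5, 0.3, -0.8]
opening: 0.1
72.125 [ 447.6 -372.2  239.5] [[0.982, -0.188, 0.001], [-0.188, -0.982, 0.029], [-0.005, -0.029, -1.0]] [ 0.35  0.68  0.5   1.69 -0.42  0.9   0.84]
```

View pics/s59c.png

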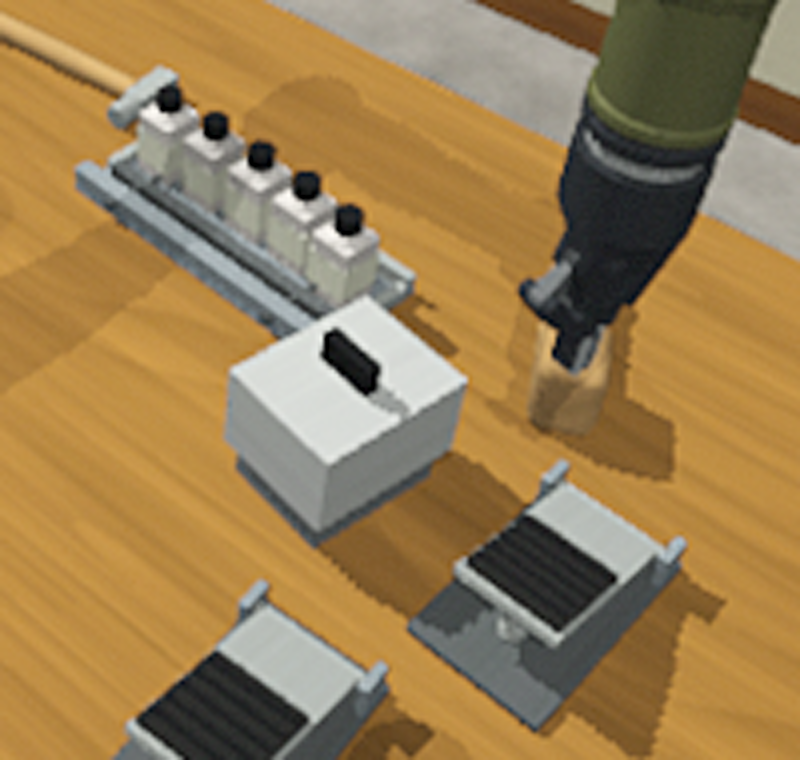

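View pics/w59.png

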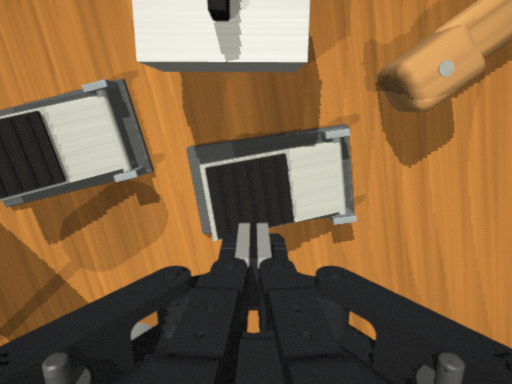

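View pics/t59c.png

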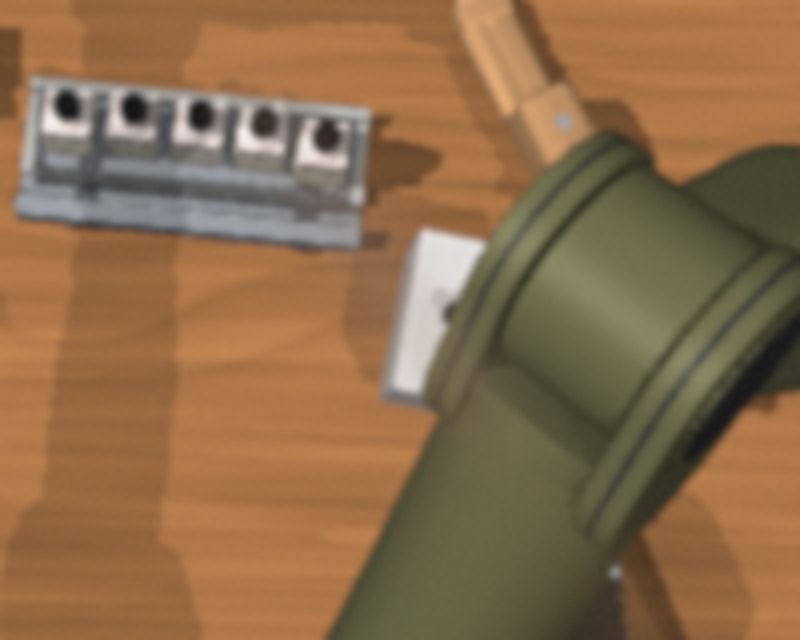

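```bash
python3 - <<'E'
from fit import *
d=np.load('/tmp/w59.npz');W=d['W']
for q in [(212,172),(282,159),(288,212),(250,190),(222,212),(320,180),(200,158),(345,215),(345,140),(215,225)]: print(q,W[q[1],q[0]].round(1))
E
```

```text
(212, 172) [ 408.  -363.9   74. ]
(282, 159) [ 478.9 -367.7   53. ]
(288, 212) [ 475.6 -425.5   54.1]
(250, 190) [ 440.8 -390.7   66.6]
(222, 212) [ 408.7 -406.6   72.2]
(320, 180) [ 517.  -401.1   37.9]
(200, 158) [ 386.8 -355.9    8.9]
(345, 215) [ 540.1 -448.4   33.4]
(345, 140) [ 556.6 -366.8    9.8]
(215, 225) [ 399.2 -418.1   74.9]
```

```bash
python3 -m crank '{"claw":[0,0,0,0,0,0,0],"translation":[[-5,-20,-30],[0,0,-40],[0,0,-40],[0,0,-25],[0,0,0],[0,0,0],[0,0,0]],"turn":[[0,0,0],[0,0,0],[0,0,0],[0,0,0],[0,0,0],[0,0,0],[0,0,0]]}' 70; python3 w.py w60
```

```text
time_s: 73.1
ee_pos: [448.2, -387.2, 105.1]
tool_rot: [-3.101, 0.277, -0.009]
contact_force: [-0.3, 0.3, -0.5]
opening: -0.0
73.15 [ 448.3 -387.4  105.3] [[0.984, -0.177, 0.009], [-0.177, -0.984, 0.027], [0.004, -0.028, -1.0]] [ 0.44  0.86  0.37  1.78 -0.54  0.62  0.97]
```

View pics/w60.png

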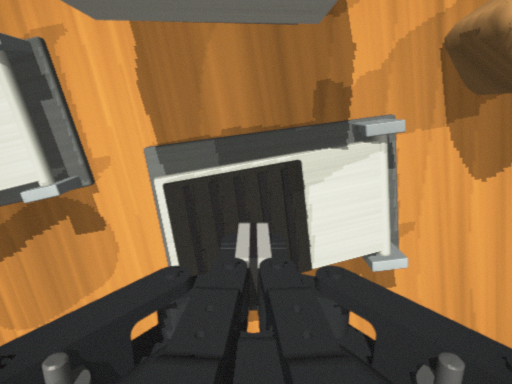

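```bash
python3 -m crank '{"claw":[0,0,0,0,0],"translation":[[-5,-7,-10],[0,0,-15],[0,0,-8],[0,0,0],[0,0,0]],"turn":[[0,0,0],[0,0,0],[0,0,0],[0,0,0],[0,0,0]]}' 70; python3 -m crank '{"claw":[0,0,0,0],"translation":[[0,0,-6],[0,0,-6],[0,0,-6],[0,0,-6]],"turn":[[0,0,0],[0,0,0],[0,0,0],[0,0,0]]}' 70
```

```text
time_s: 73.78
ee_pos: [442.9, -395.4, 70.6]
tool_rot: [-3.102, 0.278, -0.011]
contact_force: [-0.8, -0.0, 0.3]
opening: 0.2
time_s: 74.28
ee_pos: [441.5, -396.1, 47.2]
tool_rot: [-3.103, 0.279, -0.01]
contact_force: [-4.7, 2.2, 11.6]
opening: -0.1
```

```bash
python3 -m crank '{"claw":[0,0,0,0],"translation":[[0,0,-5],[0,0,-4],[0,0,-4],[0,0,-4]],"turn":[[0,0,0],[0,0,0],[0,0,0],[0,0,0]]}' 70;  python3 -m crank '{"claw":[0,0],"translation":[[0,0,-4],[0,0,-4]],"turn":[[0,0,0],[0,0,0]]}' 70
```

```text
time_s: 74.78
ee_pos: [439.6, -396.1, 34.2]
tool_rot: [-3.101, 0.282, -0.01]
contact_force: [-2.3, 2.9, 16.2]
opening: -0.1
time_s: 75.03
ee_pos: [439.6, -396.1, 33.7]
tool_rot: [-3.098, 0.284, -0.016]
contact_force: [-6.9, 7.9, 39.6]
opening: 0.0
```

```bash
python3 -m crank '{"claw":[0,0,0,0,0,0,0,0,0,0,0],"translation":[[0,0,-2.8],[0,0,-2.8],[0,0,-2.8],[0,0,-2.8],[0,0,-2.8],[0,0,-2.8],[0,0,-2.8],[0,0,-2.8],[0,0,-2.8],[0,0,-2.8],[0,0,-2.8]],"turn":[[0,0,0],[0,0,0],[0,0,0],[0,0,0],[0,0,0],[0,0,0],[0,0,0],[0,0,0],[0,0,0],[0,0,0],[0,0,0]]}' 70; python3 -c "
from h import *
c=grab('side','s61.png'); crop(c,220,140,420,330,4,'s61c.png')"
```

```text
time_s: 76.4
ee_pos: [439.6, -396.1, 33.9]
tool_rot: [-3.091, 0.29, -0.045]
contact_force: [-4.3, 3.8, 27.2]
opening: 0.1
```

View pics/s61c.png

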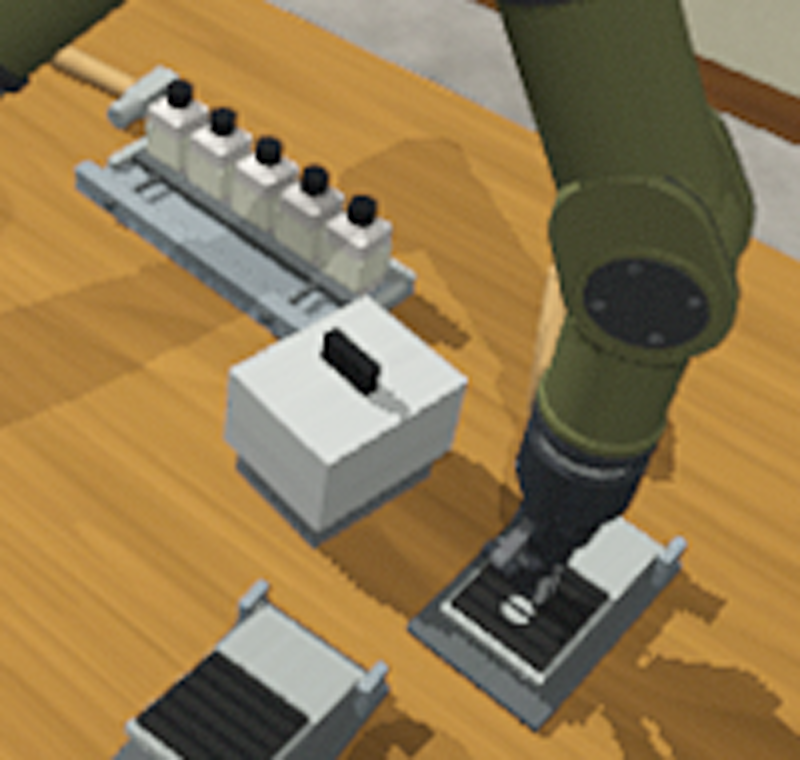

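```bash
python3 -m crank '{"claw":[0,0,0,0,0,0,0,0,0,0,0,0],"translation":[[0,0,-2.5],[0,0,-2.5],[0,0,5],[0,0,6],[0,0,6],[0,0,6],[0,0,8],[0,0,15],[0,0,40],[0,0,40],[0,0,0],[0,0,0]],"turn":[[0,0,0],[0,0,0],[0,0,0],[0,0,0],[0,0,0],[0,0,0],[0,0,0],[0,0,0],[0,0,0],[0,0,0],[0,0,0],[0,0,0]]}' 70; python3 -c "
from fit import *
c=grab('side','s62.png'); crop(c,220,140,420,330,4,'s62c.png')
c=grab('top','t62.png'); crop(c,220,120,420,280,4,'t62c.png')
W=cloud(c); t=np.radians(-4.5)
with np.errstate(all='ignore'):
  lx=(W[...,0]-629)*np.sin(t)-(W[...,1]-10.5)*np.cos(t); ly=(W[...,0]-629)*np.cos(t)+(W[...,1]-10.5)*np.sin(t)
  k=(abs(lx)<150)&(abs(ly)<60)&(W[...,2]>84)
n,lab,st,cen=cv2.connectedComponentsWithStats(k.astype(np.uint8))
for i in range(1,n):
  m=lab==i
  if m.sum()>10: print(m.sum(),lx[m].mean().round(1),ly[m].mean().round(1),np.median(W[m][:,2]).round(1))
"
```

```text
time_s: 77.95
ee_pos: [440.0, -395.6, 166.9]
tool_rot: [-3.089, 0.292, -0.053]
contact_force: [0.8, 0.6, -0.4]
opening: 0.1
49 -112.9 9.8 95.8
51 -55.7 9.4 96.3
48 1.5 10.3 96.0
48 56.9 9.8 97.0
49 111.0 10.4 95.8
```

View pics/s62c.png

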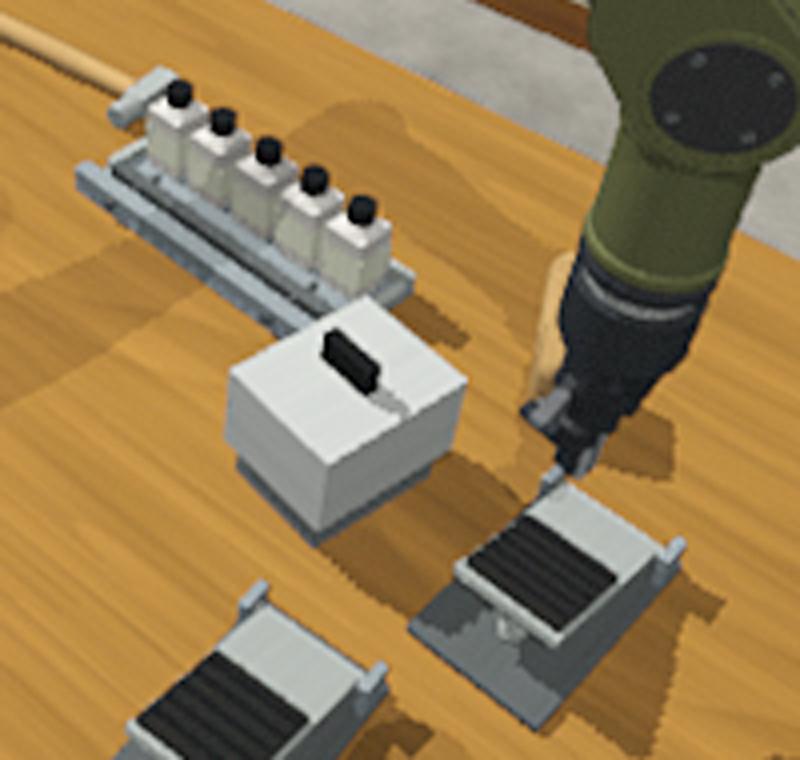

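View pics/t62c.png

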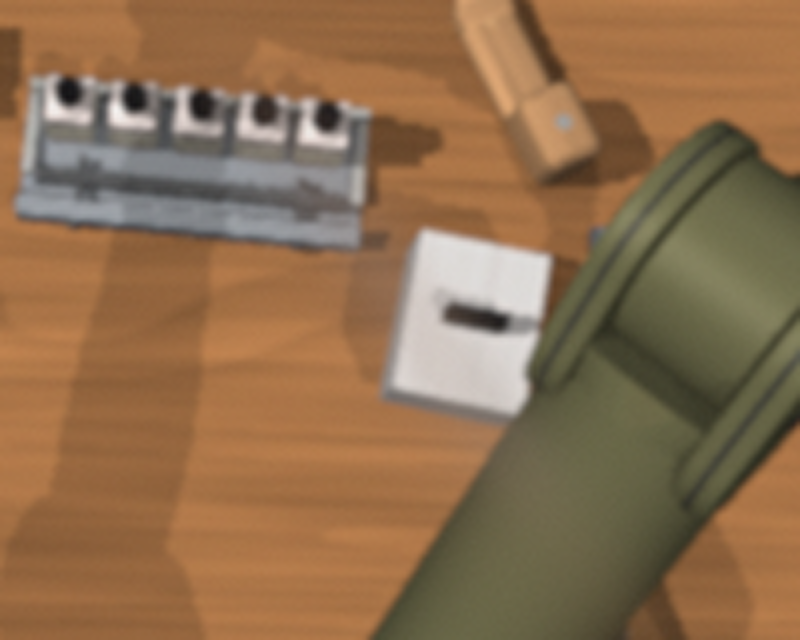

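```bash
python3 -c "
from plant import finish_job
print(finish_job())"
```

```text
the job is handed in; nothing more can be done
None
```

The job is done and handed in at about 78 s of the 210 s allowed; `finish_job` gave no verdict. All five bottles stand cap up in one row in the lane, and the cover is back on the tub.

- **Bottles:** bottles 2, 3 and 4 were all present and were stood up in the lane. Bottles 3 and 4 each had to be set down and regripped first, because the arm could not lean far enough at their first spots. The spare from the tub filled the left end.
- **Cover:** it was knocked about 4 mm while the arm was elsewhere. It now sits at its original height, within about 1 mm of the tub's centre.
- **Treadle:** I pressed the rightmost one to its stop (tip at 34 mm, pressing force about 27–40 N), held it for over a second, then let it spring up.

**Last checks:**
- The five caps are at lane x of about -113, -56, 2, 57 and 111 mm, all at the same height.
- Their lane y of 9.4–10.4 mm is uniform, but about 2 mm short of the 12 mm or so I expect from the bar's stop. That is within the camera calibration error, so I left it.
- The treadle and bar are back up, and the tool is clear of everything.
- I did not deliberately touch the tray, last or hammer. The last and the visible end of the hammer looked unmoved in the final pictures. The tray was outside those crops; it had not moved when last in view.

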